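# Wipe the roll rest and roll a ground roller home behind its spring catch

### The job

The ground roller has to lie clean and fixed for its hardness reading. With the wooden wiper block, sweep all the chips off the plate sideways into the chip tray first; then roll the roller forward under the block's flat sole until it is fully home against the stop bar, about in the middle of it, with the spring catch sprung up behind it. The chips and the ground roller are moved with the block only, never by the gripper, and the roller is never lifted or shoved with the block's edge or end; finally put the block back down on its sole about where it lay, and leave the things around alone.

Things in the scene. Friction and masses are not known exactly. Their poses are not given: they have to be found in the camera images.
- rest: Roll rest, fixed on the bench: level bright steel plate, turned up to 0.4 rad to either side. Origin on the bench; x points away from the robot to the stop, y left, z up. The plate runs from x = -160 to +132 mm, y = -85 to +85 mm, top at z = 25 mm, with a lip 7 mm wide and 6 mm high at the near end. At the start the chips lie between x = -50 and +25 mm, y = -40 and +82 mm.
- stop_face (a point): Foot of the dark stop bar's face, in its middle, on the plate's top (x = +115, y = 0, z = 25 mm of the rest; same axes as the rest). The bar is square to the rest's x, 170 mm wide, 16 mm thick, and its top is 34 mm above the plate.
- tray_in (a point): Chip tray: open sheet-metal trough along the plate's left (+y) side. This point is the middle of its inner floor (x = -12.5, y = +111, z = 2 mm of the rest; same axes). Inside 161 mm along x, 48 mm along y; 2 mm walls, rims 21 mm above the bench, 4 mm below the plate's top.
- roller: Hollow ground steel roller, 50 mm diameter, 120 mm long, 0.64 to 0.96 kg, lying on the near part of the plate. Origin at its centre; y is its axis, x and z turn as it rolls. Start: centre at x = -120 to -100, y within 15 mm, axis within 0.05 rad of the rest's y. Home: touching the stop bar, centre at x = +90 mm of the rest. Under a flat sole pressed on its top it rolls half as far as the sole moves.
- catch (a joint): Spring catch (leaf tongue 40 mm wide) in the middle of the plate, in rad: 0 = sprung up, about 0.22 = pressed flush with the plate. Its ramp starts flush at the rest's x = +33 mm and rises to 8 mm at its tip at x = +69.5 mm, where it drops off steeply to the stop side. The roller rolling over it presses it down (1.5 to 3 N at the tip); it springs up behind the roller when that is home, with 2 mm of play.
- wiper: Wiper block, 0.16 to 0.26 kg: wooden plate 140 (its x) x 64 (its y) x 18 mm with a flat rubber sole, lying sole down on the bench right of the rest. Origin: middle of the sole; z up. On its middle stands an upright wooden grip, 28 mm along x, 52 mm along y, from 18 to 64 mm above the sole; grip it from above across the 28 mm (jaws closing along its x). Same when turned by half a turn.
- chip1: Broken C-shaped steel turning chip, about 23 mm across and 7 mm thick, 12 g, lying flat on the plate. Origin at the centre of its arc, at half its thickness.
- chip2: Broken C-shaped steel turning chip, about 22 mm across and 7 mm thick, 12 g, lying flat on the plate. Origin at the centre of its arc, at half its thickness.
- chip3: Broken C-shaped steel turning chip, about 22 mm across and 7 mm thick, 12 g, lying flat on the plate. Origin at the centre of its arc, at half its thickness.
- chip4: Broken C-shaped steel turning chip, about 23 mm across and 7 mm thick, 12 g, lying flat on the plate. Origin at the centre of its arc, at half its thickness.
- chip5: Broken C-shaped steel turning chip, about 22 mm across and 7 mm thick, 12 g, lying flat on the plate. Origin at the centre of its arc, at half its thickness.
- bar_end: Bystander: sawn round bar end standing upright, 32 mm diameter, 48 mm high, right of the rest. Origin under its middle. Over it hangs the right-hand tester's camera, 0.41 to 0.48 m above the bench at world x 0.53 to 0.60, y -0.39 to -0.31 m: keep the wrist clear.
- loupe: Bystander: black folding loupe 50 x 36 x 18 mm on the bench at the front left. Origin under its middle. Behind it stands the tall tester: body from world x = 0.46, y = 0.12 to 0.38 m, handwheel bars 0.2 m up from x = 0.42 m.
- ref_block: Bystander: round steel reference block 50 mm diameter, 12 mm high, behind the stop. Origin under its middle.

How it is judged:
On the way, in this order (a step that is already met when the one before it is completed fails the run):
1. all five chips lie in the tray while the roller still waits on the near part of the plate (y of chip1 in the frame of rest between 0.086 and 0.137 m and z of each of chip1, chip2, chip3, chip4, chip5 in the frame of rest below 0.0225 m and x of chip1 in the frame of rest between -0.095 and 0.07 m and y of chip2 in the frame of rest between 0.086 and 0.137 m and x of chip2 in the frame of rest between -0.095 and 0.07 m and y of chip3 in the frame of rest between 0.086 and 0.137 m and x of chip3 in the frame of rest between -0.095 and 0.07 m and y of chip4 in the frame of rest between 0.086 and 0.137 m and x of chip4 in the frame of rest between -0.095 and 0.07 m and y of chip5 in the frame of rest between 0.086 and 0.137 m and x of chip5 in the frame of rest between -0.095 and 0.07 m and x of roller in the frame of rest below -0.06 m), for 0.2 s.
2. the roller is home against the stop with the catch sprung up behind it (x of roller in the frame of rest between 0.085 and 0.094 m and y of roller in the frame of rest between -0.03 and 0.03 m and z of roller in the frame of rest between 0.047 and 0.053 m and angle between the y axis of roller and the y axis of rest, either way round below 0.05 rad and value of joint catch below 0.08 rad), for 0.2 s.
At the end, for the whole second after the job is handed in: All chips in the tray; roller against the stop (centre within 5 mm of home, within 30 mm of the middle line, axis within 0.05 rad), catch up behind it (below 0.08 rad); block sole down on the bench within 60 mm of its start, released; all at rest (all of step 2 and y of chip1 in the frame of rest between 0.086 and 0.137 m and z of each of chip1, chip2, chip3, chip4, chip5 in the frame of rest below 0.0225 m and x of chip1 in the frame of rest between -0.095 and 0.07 m and y of chip2 in the frame of rest between 0.086 and 0.137 m and x of chip2 in the frame of rest between -0.095 and 0.07 m and y of chip3 in the frame of rest between 0.086 and 0.137 m and x of chip3 in the frame of rest between -0.095 and 0.07 m and y of chip4 in the frame of rest between 0.086 and 0.137 m and x of chip4 in the frame of rest between -0.095 and 0.07 m and y of chip5 in the frame of rest between 0.086 and 0.137 m and x of chip5 in the frame of rest between -0.095 and 0.07 m and linear speed of each of roller, wiper below 0.02 m/s and height (world z) of wiper below 0.006 m and angle between wiper's own z axis and vertical below 0.06 rad and distance of wiper from where it was at the start of the episode below 0.06 m); the robot touches nothing.
It fails at once if the gripper touches the roller or a chip (contact force between any of the fingers, the arm and roller above 1 N or contact force between any of the fingers, the arm and chip1 above 1 N or contact force between any of the fingers, the arm and chip2 above 1 N or contact force between any of the fingers, the arm and chip3 above 1 N or contact force between any of the fingers, the arm and chip4 above 1 N or contact force between any of the fingers, the arm and chip5 above 1 N).
It fails at once if the roller is lifted off the plate (z of roller in the frame of rest above 0.062 m).
It fails at once if the roller is shoved with the block's edge or end instead of being rolled under its sole (block touches it with the sole's middle more than 10 mm below the roller's top) (contact force between wiper and roller above 1 N and z of wiper in the frame of rest below 0.065 m).
It fails at once if the roller leaves the plate (height (world z) of roller below 0.04 m).
It fails at once if a bystander (bar end, loupe, reference block) is moved more than 15 mm (distance of any of bar_end, loupe, ref_block from where it was at the start of the episode above 0.015 m).
It also fails if it takes over 70 s, if anything falls off the work surface, if the arm or the gripper's body presses on something with over 40 N, if the wrist force passes 120 N, or if a joint passes its speed limit or range.

### The arm

A 6-joint arm with a two-finger parallel gripper is mounted at the origin on a cart in front of the work surface, level with it; the furniture and walls round the work are solid. World frame = base frame: x ahead of the robot, y to its left, z up, the work surface at z = 0. Lengths are in m, angles in rad, forces in N, time in s.
With the tool pointing down it reaches from about 0.25 to 0.775 m from the base axis. Payload 4 kg.
Tool frame: the origin (TCP) lies at the very end of the fingers, on their centre line; the grasp point (between the pads) lies 19 mm behind it; z points along the fingers, y is the direction in which the jaws open and shut (so a half turn about z gives the same grasp; the last joint's range is limited). The gripper opens to 94 mm and grips with 3 to 60 N. Pads are 16 mm wide; open, the fingers measure 119 mm over their backs; the gripper's body (75 mm by 177 mm) begins 78 mm behind the grasp point.
Start: joints at [-1.344, 0.087, 1.371, -0, 1.684, -0.103], TCP at [0.178, -0.52, 0.171] pointing down, gripper open.
Joint ranges: [-3.1, 3.1], [-0.76, 2.03], [0.27, 2.55], [-1.08, 4.22], [0.17, 2.65], [-2.57, 2.57]. Speed limits (rad/s): [2.79, 2.79, 3.14, 3.14, 3.14, 3.14].

### API

Orientations are given as a unit quaternion [x, y, z, w].
In Python, from station import robot gives the robot as it stands. The module is installed in compiled form; this text tells all that it offers.
- The arm moves only by the tool servo_tool, never from a script. Its argument "commands" is one flat list of numbers, 6 for each row, row after row: the shift along the tool's x, y, z in mm, then the turn, a rotation vector about the tool's x, y, z in rad. A call has exactly 10 rows; each row is the pose to reach, as a shift and turn from the pose commanded when the call began, along the tool's axes at that moment; what a row does not reach only later rows make up. A row lasts 1/10 s, in which the tool goes at most 50 mm and 8.59 degrees, less where a joint would pass 70% of its speed; a pose out of reach is approached as far as the arm can. A call with a gripper value outside its range is refused whole. "claw" is the closure in counts, from 0 (fully open) to 255 (shut), set as the call begins (left out, the last holds). The fingers move at their own pace and stop on an object; "force" is the grip in N (left out, the last holds). Time passes only in rows, so rows that repeat a pose let the fingers close, or fill a call up. It gives the time, the measured TCP pose, the force and the opening at its end, in the units of the state.
- robot.state(): the state, without advancing time (a new reading comes with each control period).
- robot.capture(name): name is "scene" or "side" or "wrist"; returns the picture (420x560x3 uint8, blue, green, red); there is no depth.
- robot.calibration(name): a dict with "camera_matrix" (3x3 intrinsics, pixels), "camera_from_world" (4x4, takes a point from world to camera coordinates); the wrist camera has in their place "T_tool_cam" (4x4, takes a point from camera to tool coordinates, whose origin is the TCP and whose axes are the flange's). Camera axes: x right, y down, z forward; pixel columns grow to the right and rows downward; lengths in m; the calibration is good to about 2 mm. A picture is of the moment at which its call begins: read the wrist's pose just before it. calibration takes no time and is no camera call.
- robot.sign_off(): hands the job in, once; it reports no verdict.
The state is a dict: "t": time; "joint_pos": joint angles; "qd": joint speeds; "effort": joint torques, N m; "eef_pos": TCP position; "tool_rot": TCP orientation; "ft_force": force on the tool from outside, world axes, zero at the start; "wrist_torque": the same for the moment, N m; "width": opening from 0.0 (shut) to 1.0 (fully open).
Only numpy, scipy, OpenCV 4.12 (cv2) and the standard library are available. Lean on these libraries where they do the work, as an engineer would, in place of code of your own. Each camera call takes 0.05 s, during which the arm holds its last target.

## Working session

There is one attempt and no reset: what is moved stays moved. The work goes in short steps, Python scripts to look and compute and a tool call to move; the robot and the scene stay as the last step left them, time stands still between calls to the robot, and variables do not carry over. Pictures are saved under pics/ and viewed, and the job is handed in when it is done.

Besides the shell and the picture viewer there is one more tool, called as name(argument=value, ...) on one line, values as JSON. servo_tool: Moves the arm, as the interface text tells. Its arguments: {"type":"object","properties":{"commands":{"type":"array"},"claw":{"type":"number"},"force":{"type":"number"}},"required":["commands"]}

```bash
mkdir -p pics
cat > h.py <<'E'
import numpy as np,cv2
from station import robot
from scipy.spatial.transform import Rotation as R
def ray(cam,uv,z,st=None):
    c=robot.calibration(cam);K=np.array(c["camera_matrix"])
    if cam=="wrist":
        T=np.eye(4);T[:3,:3]=R.from_quat(st["tool_rot"]).as_matrix();T[:3,3]=st["eef_pos"];W=T@np.array(c["T_tool_cam"])
    else: W=np.linalg.inv(np.array(c["camera_from_world"]))
    d=W[:3,:3]@np.linalg.inv(K)@np.array([uv[0],uv[1],1.]);o=W[:3,3]
    return o+d*(z-o[2])/d[2]
def proj(cam,p):
    c=robot.calibration(cam);K=np.array(c["camera_matrix"]);q=np.array(c["camera_from_world"])@np.append(p,1);q=K@q[:3];return q[:2]/q[2]
E
python3 - <<'E'
from h import *
s=robot.state();print(s)
for n in("scene","side","wrist"):
    cv2.imwrite(f"pics/{n}0.png",robot.capture(n))
c=robot.calibration("wrist");print(c)
for n in("scene","side"): print(n,np.linalg.inv(np.array(robot.calibration(n)["camera_from_world"])).round(3),robot.calibration(n)["camera_matrix"])
E
```

```text
{'t': 0.0, 'joint_pos': array([-1.34411046e+00,  8.79084953e-02,  1.37223174e+00, -3.94216487e-05,
        1.68359418e+00, -1.03104004e-01]), 'qd': array([ 1.33778172e-03, -2.34274847e-05, -6.94574437e-04,  1.48457749e-03,
       -2.13799408e-04,  2.26255369e-04]), 'effort': array([-1.73371509e-04, -3.40183353e+01, -3.02424932e+01,  7.18196877e-02,
        3.30556172e-02, -1.72528748e-04]), 'eef_pos': array([ 0.17795377, -0.51976186,  0.1702411 ]), 'tool_rot': array([ 9.86435402e-01,  1.64146429e-01, -8.56788726e-05, -1.06762274e-03]), 'ft_force': array([ 0.06682671, -0.81179945,  0.39802428]), 'wrist_torque': array([-0.03282172,  0.0002184 ,  0.02307676]), 'width': 1.000831502306765}
{'camera_matrix': array([[305.5746721 ,   0.        , 275.513734  ],
       [  0.        , 305.5746721 , 211.97761986],
       [  0.        ,   0.        ,   1.        ]]), 'T_tool_cam': array([[ 2.63749682e-04, -9.71173909e-01, -2.38371915e-01,
         6.97330126e-02],
       [ 9.99999941e-01,  2.03228805e-04,  2.78468852e-04,
         1.41943203e-03],
       [-2.21997644e-04, -2.38371974e-01,  9.71173904e-01,
        -2.13285242e-01],
       [ 0.00000000e+00,  0.00000000e+00,  0.00000000e+00,
         1.00000000e+00]])}
scene [[-0.67  -0.402  0.624 -0.08 ]
 [-0.742  0.371 -0.559  0.496]
 [-0.007 -0.837 -0.547  0.621]
 [ 0.     0.     0.     1.   ]] [[384.32900586   0.         276.63100401]
 [  0.         384.32900586 213.03237522]
 [  0.           0.           1.        ]]
side [[ 8.720e-01  4.090e-01 -2.690e-01  9.250e-01]
 [ 4.900e-01 -7.300e-01  4.770e-01 -6.570e-01]
 [-1.000e-03 -5.480e-01 -8.370e-01  1.062e+00]
 [ 0.000e+00  0.000e+00  0.000e+00  1.000e+00]] [[533.30432934   0.         277.16041524]
 [  0.         533.30432934 210.49563544]
 [  0.           0.           1.        ]]
```

View pics/scene0.png

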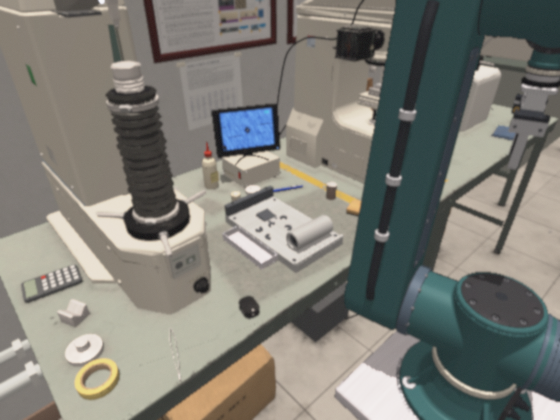

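View pics/side0.png

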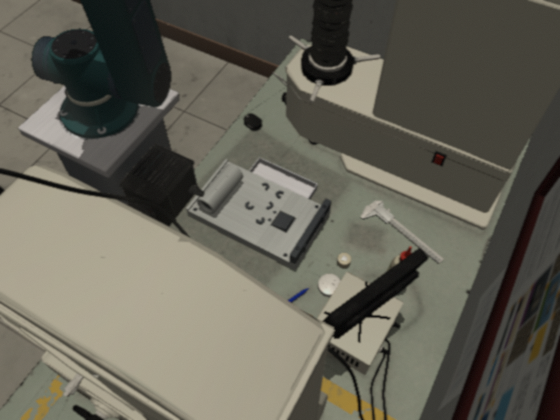

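View pics/wrist0.png

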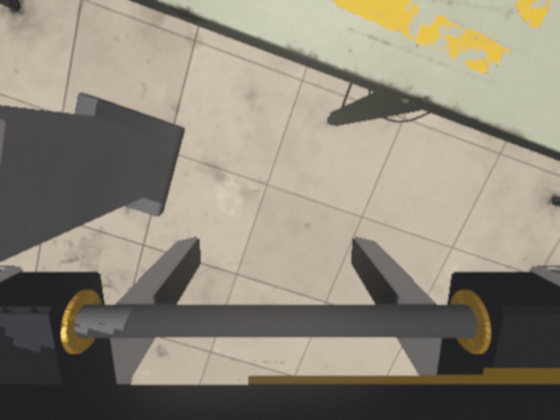

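The scene view shows the rest (centre about 285,228) with the roller at (309,232), the tray on its left and the chips around (275,222). The arm hides the wiper; only its orange corner shows at (355,207). The side view shows the rest at (255,210), and the tester hides the wiper there. I'll enlarge both.

Run:
```python
from h import *
a=cv2.imread("pics/scene0.png")[175:275,210:370];cv2.imwrite("pics/sc_z.png",cv2.resize(a,None,fx=5,fy=5,interpolation=cv2.INTER_CUBIC))
a=cv2.imread("pics/side0.png")[150:270,180:340];cv2.imwrite("pics/sd_z.png",cv2.resize(a,None,fx=5,fy=5,interpolation=cv2.INTER_CUBIC))
```

```text
(no output)
```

View pics/sc_z.png

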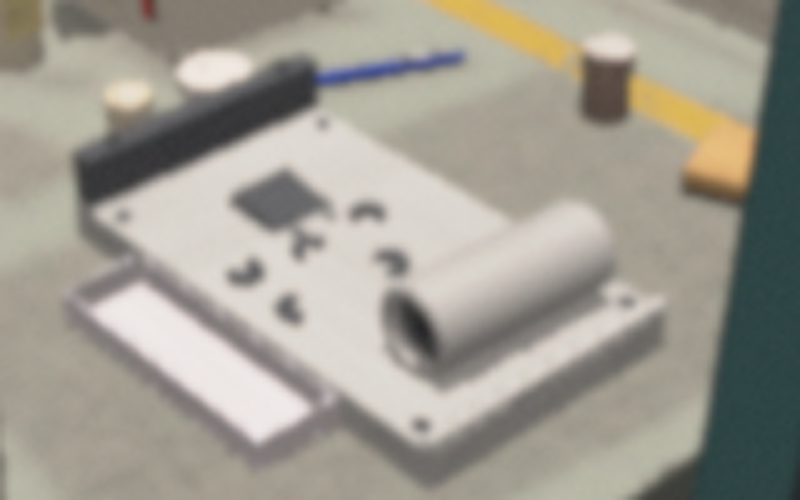

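View pics/sd_z.png

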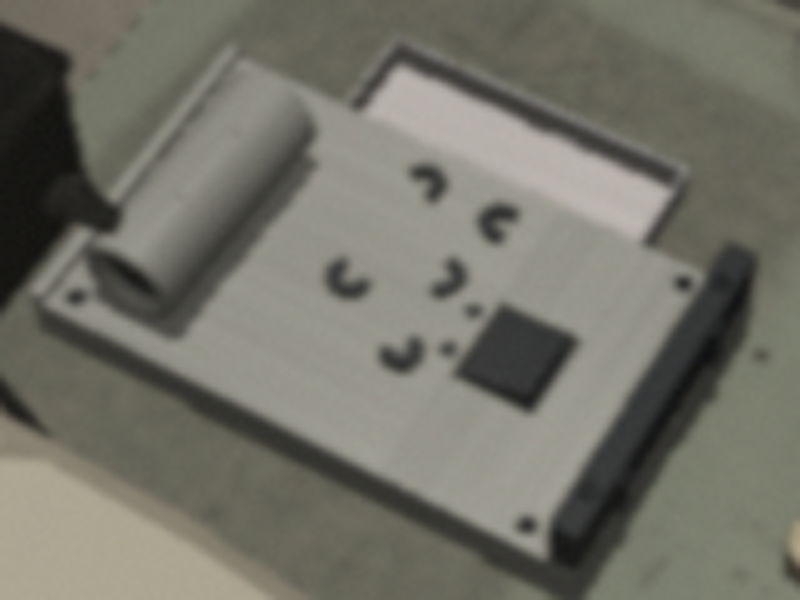

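Run:
```python
from h import *
def S(x,y,z): return ray("scene",(210+x/5-.4,175+y/5-.4),z)[:2].round(4)
def D(x,y,z): return ray("side",(180+x/5-.4,150+y/5-.4),z)[:2].round(4)
print("scene screws FR FL NL NR",[S(*p,.025) for p in((322,124),(123,216),(421,425),(627,301))])
print("side screws NR FL FR",[D(*p,.025) for p in((77,297),(683,284),(527,524))])
print("side catch near L,R (.025)",D(504,304,.025),D(457,373,.025),"tip L,R(.033)",D(578,344,.033),D(532,411,.033))
print("scene catch tipL, nearL?",S(232,203,.033),S(280,232,.025),"tipR",S(285,170,.033),S(328,205,.025))
print("scene barend top",S(608,45,.048),"base",S(605,115,0))
print("wiper scene corners", S(683,187,.0), S(683,165,.018),S(720,122,.018))
print("side lip NR corner z.031",D(37,292,.031), "NL",D(235,48,.031), "scene NR",S(665,300,.031))
```

```text
scene screws FR FL NL NR [array([ 0.6617, -0.1579]), array([ 0.6631, -0.0103]), array([ 0.4217, -0.0071]), array([ 0.4206, -0.1557])]
side screws NR FL FR [array([ 0.4223, -0.1551]), array([ 0.6652, -0.0105]), array([ 0.6631, -0.1576])]
side catch near L,R (.025) [ 0.5977 -0.0612] [ 0.5973 -0.1047] tip L,R(.033) [ 0.6404 -0.0683] [ 0.6392 -0.1099]
scene catch tipL, nearL? [ 0.6224 -0.0559] [ 0.5917 -0.0643] tipR [ 0.6283 -0.0999] [ 0.5938 -0.1017]
scene barend top [ 0.5836 -0.3251] base [ 0.5801 -0.3233]
wiper scene corners [ 0.4937 -0.2943] [ 0.4922 -0.2899] [ 0.5082 -0.3445]
side lip NR corner z.031 [ 0.4074 -0.1648] NL [0.4103 0.0024] scene NR [ 0.4028 -0.1643]
```

```bash
cat >> h.py <<'E'
def delta(p,yaw,st=None):
    """tool-frame shift(mm)+rotvec to reach TCP p, pointing down, tool x at world yaw"""
    st=st or robot.state();R0=R.from_quat(st["tool_rot"]);
    Rt=R.from_matrix(np.array([[np.cos(yaw),np.sin(yaw),0],[np.sin(yaw),-np.cos(yaw),0],[0,0,-1]]))
    d=R0.inv().apply(np.array(p)-st["eef_pos"])*1000
    print("t",round(st["t"],2),"delta mm",d.round(1),"rot",(R0.inv()*Rt).as_rotvec().round(4),"yaw now",np.arctan2(*R0.as_matrix()[[1,0],0]).round(4))
E
python3 -c "
from h import *
delta((.40,-.25,.25),0)"
```

```text
t 0.15 delta mm [ 297.4 -183.6  -79.2] rot [-1.600e-03  1.000e-04  3.297e-01] yaw now 0.3297
```

servo_tool(commands=[30, -18, -10, 0, 0, 0.03, 65, -40, -20, 0, 0, 0.07, 100, -62, -30, 0, 0, 0.11, 135, -83, -40, 0, 0, 0.15, 170, -105, -50, 0, 0, 0.19, 205, -127, -60, 0, 0, 0.23, 240, -148, -68, 0, 0, 0.27, 270, -167, -74, 0, 0, 0.3, 297, -184, -79, 0, 0, 0.33, 297, -184, -79, 0, 0, 0.33])

```text
t: 1.15
eef_pos: [0.4014, -0.2476, 0.251]
tool_rot: [1.0, 0.003, 0.001, -0.0]
ft_force: [-0.8, 0.3, -0.2]
width: 0.996
```

Run:
```python
from h import *
import pickle
s=robot.state();print(s["eef_pos"],s["t"])
pickle.dump(s,open("s1.pkl","wb"))
for n in("wrist",): cv2.imwrite(f"pics/{n}1.png",robot.capture(n))
```

```text
[ 0.40144184 -0.24756202  0.25102807] 1.15
```

View pics/wrist1.png

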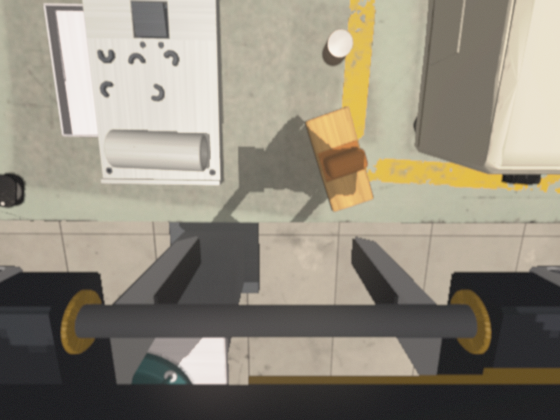

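The wrist view shows the whole work area: wiper at (340,160) with its grip at (345,163), roller at (157,150), chips at (107,56), (137,57), (171,57), (107,90) and (157,92), catch at (149,20), bar end at (340,43).

Run:
```python
from h import *
import pickle
s=pickle.load(open("s1.pkl","rb"));im=cv2.imread("pics/wrist1.png")
W=lambda u,v,z: ray("wrist",(u,v),z,s)
hsv=cv2.cvtColor(im,cv2.COLOR_BGR2HSV)
m=cv2.inRange(hsv,(5,100,60),(19,255,255));m[:,:290]=0;m[:,400:]=0;m[230:]=0
m=cv2.morphologyEx(m,cv2.MORPH_OPEN,np.ones((3,3)))
cs,_=cv2.findContours(m,0,2);c=max(cs,key=cv2.contourArea);r=cv2.minAreaRect(c)
b=cv2.boxPoints(r);print(b);P=np.array([W(*q,.018) for q in b]);print(P[:,:2].round(4),[np.linalg.norm(P[i]-P[i-1]).round(4) for i in range(4)],P.mean(0).round(4))
for i in range(4): d=P[i]-P[i-1];print(np.degrees(np.arctan2(d[1],d[0])).round(1))
z=np.zeros_like
c1=cv2.resize(im[0:230,40:240],None,fx=4,fy=4,interpolation=cv2.INTER_CUBIC);cv2.imwrite("pics/wz1.png",c1[:600])
cv2.imwrite("pics/wz1b.png",c1[400:])
c2=cv2.resize(im[90:230,290:400],None,fx=5,fy=5,interpolation=cv2.INTER_CUBIC);cv2.imwrite("pics/wz2.png",c2[:600])
```

```text
[[304.11713  119.377464]
 [349.34705  105.3406  ]
 [377.8015   197.02713 ]
 [332.5716   211.064   ]]
[[ 0.4961 -0.2882]
 [ 0.5151 -0.3504]
 [ 0.3862 -0.4007]
 [ 0.3643 -0.3346]] [np.float64(0.1397), np.float64(0.065), np.float64(0.1385), np.float64(0.0696)] [ 0.4404 -0.3435  0.018 ]
19.4
-73.0
-158.7
108.2
```

View pics/wz1.png

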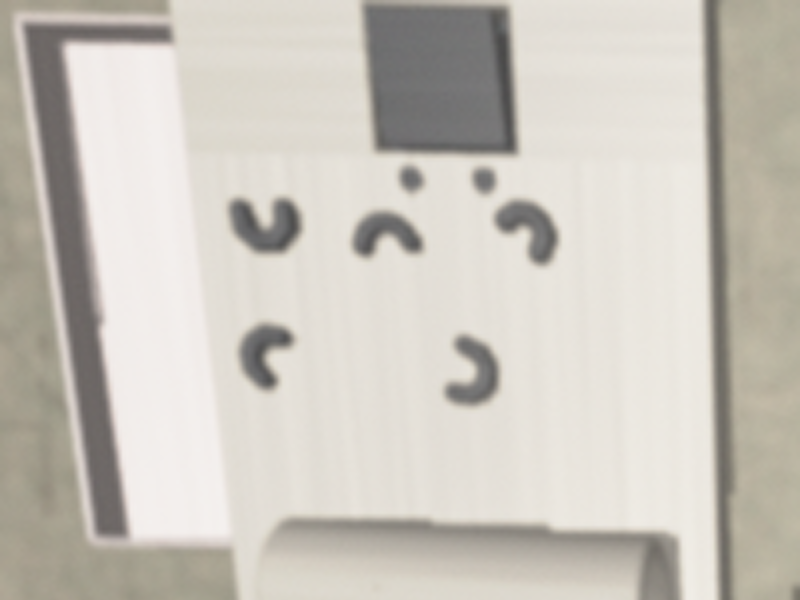

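View pics/wz1b.png

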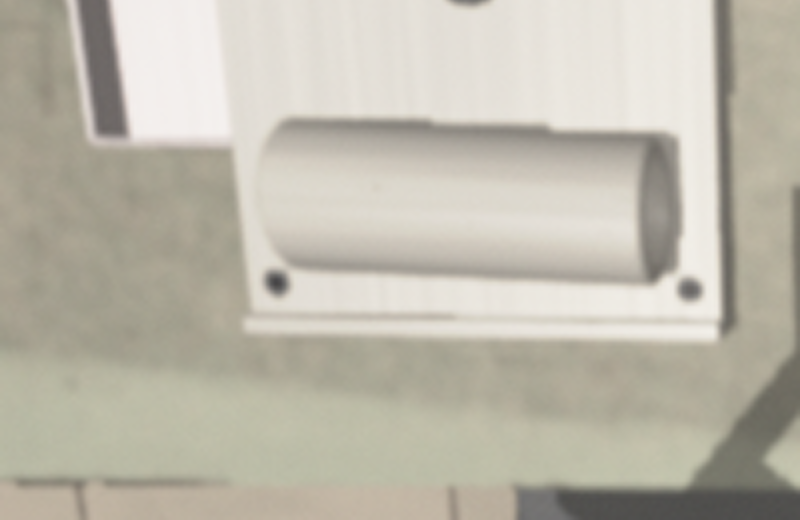

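View pics/wz2.png

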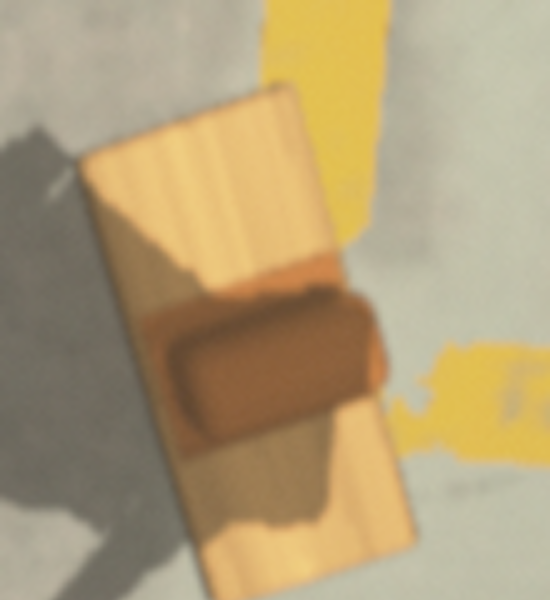

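Run:
```python
from h import *
import pickle
s=pickle.load(open("s1.pkl","rb"))
Z2=lambda x,y,z: ray("wrist",(290+x/5-.4,90+y/5-.4),z,s)[:2]
Z1=lambda x,y,z: ray("wrist",(40+x/4-.375,y/4-.375),z,s)[:2]
a,b,c=Z2(80,162,.018),Z2(293,85,.018),Z2(417,540,.018)
print("wiper",a,b,c,np.linalg.norm(a-b),np.linalg.norm(b-c),"centre",(a+c)/2)
d=b-c;print("yaw",np.arctan2(d[1],d[0]));d=a-b;print("perp",np.arctan2(d[1],d[0]))
g=[Z2(*p,.064) for p in((180,345),(340,290),(378,400),(210,440))];print("grip top",np.array(g).round(4),np.mean(g,0))
n=[Z1(*p) for p in((277,682,.025),(690,689,.025))];print("near screws",n)
d=n[0]-n[1];print("rest yaw scr",np.arctan2(-d[0],d[1]), "mid",(n[0]+n[1])/2)
L=[Z1(245,731,.031),Z1(718,739,.031)];print("lip outer",L);d=L[0]-L[1];print("yaw",np.arctan2(-d[0],d[1]),"mid",(L[0]+L[1])/2)
k=[Z1(378,150,.025),Z1(515,152,.025)];print("catch start",k,"mid",(k[0]+k[1])/2)
k=[Z1(363,5,.033),Z1(490,7,.033)];print("catch tip",k,"mid",(k[0]+k[1])/2)
# roller
for nm,p in {"farL":(285,520),"farR":(640,530),"nearL":(300,668),"nearR":(650,682),"cR":(657,607),"cL":(258,590)}.items(): print(nm,Z1(*p,.05))
for p in((264,224),(388,235),(530,232),(266,357),(473,370)): print("chip",Z1(*p,.0285))
```

```text
wiper [ 0.49262964 -0.29038679] [ 0.51345793 -0.34888706] [ 0.38525212 -0.3936744 ] 0.06209750422340869 0.1358036679383168 centre [ 0.43894088 -0.34203059]
yaw 0.33608617085374676
perp 1.9128395345230982
grip top [[ 0.4451 -0.3132]
 [ 0.4592 -0.3537]
 [ 0.4312 -0.3655]
 [ 0.4205 -0.3222]] [ 0.43902198 -0.33865176]
near screws [array([ 0.42459169, -0.00984583]), array([ 0.42288667, -0.15763223])]
rest yaw scr -0.011536524474540504 mid [ 0.42373918 -0.08373903]
lip outer [array([0.40775263, 0.0004621 ]), array([ 0.40578735, -0.16809129])]
yaw -0.011659183545884275 mid [ 0.40676999 -0.08381459]
catch start [array([ 0.59697145, -0.06394123]), array([ 0.5966216 , -0.10838935])] mid [ 0.59679653 -0.08616529]
catch tip [array([ 0.635411  , -0.06687656]), array([ 0.6350729 , -0.10632463])] mid [ 0.63524195 -0.08660059]
farL [ 0.4801378  -0.03257275]
farR [ 0.4775917  -0.14866385]
nearL [ 0.43198725 -0.03174267]
nearR [ 0.42792342 -0.14938739]
cR [ 0.45281097 -0.15299806]
cL [ 0.45763981 -0.02087162]
chip [ 0.57394035 -0.02592553]
chip [ 0.57086239 -0.06606473]
chip [ 0.57200994 -0.11257269]
chip [ 0.5332276  -0.02145724]
chip [ 0.5295133 -0.0903064]
```

```bash
python3 -c "
from h import *
s=robot.state();print(s['joint_pos'].round(3),s['width'])
delta((.4385,-.342,.12),1.91)
print(ray('wrist',(418,150),0,s),ray('wrist',(418,150),.1,s),ray('wrist',(500,165),.2,s),ray('wrist',(340,43),.048,s))"
```

```text
[-0.677 -0.091  1.393 -0.     1.839  0.89 ] 0.9962524332536552
t 1.2 delta mm [ 37.9  93.1 130.5] rot [ 4.0000e-04  4.0000e-04 -1.9064e+00] yaw now 0.0036
[ 0.45240818 -0.46225351  0.        ] [ 0.45628273 -0.41643489  0.1       ] [ 0.44782315 -0.44234725  0.2       ] [ 0.58333235 -0.32911641  0.048     ]
```

servo_tool(commands=[0, 0, 5, 0, 0, -0.1, 4, 10, 15, 0, 0, -0.25, 8, 20, 27, 0, 0, -0.4, 13, 32, 40, 0, 0, -0.55, 18, 44, 53, 0, 0, -0.7, 22, 56, 66, 0, 0, -0.85, 27, 68, 80, 0, 0, -1.0, 32, 78, 93, 0, 0, -1.15, 35, 86, 105, 0, 0, -1.3, 38, 93, 115, 0, 0, -1.45])

```text
t: 2.2
eef_pos: [0.4359, -0.3446, 0.1336]
tool_rot: [0.747, 0.665, -0.001, -0.001]
ft_force: [0.3, -0.1, 0.2]
width: 1.003
```

```bash
python3 -c "
from h import *
delta((.4385,-.342,.12),1.91)"
```

```text
t 2.2 delta mm [ 2.8  2.3 13.6] rot [-0.0021 -0.0012 -0.4559] yaw now 1.4541
```

servo_tool(commands=[0, 0, 3, 0, 0, -0.15, 1, 1, 6, 0, 0, -0.3, 1, 1, 10, 0, 0, -0.4, 1, 1, 13, 0, 0, -0.456, 1, 1, 13, 0, 0, -0.456, 1, 1, 13, 0, 0, -0.456, 1, 1, 13, 0, 0, -0.456, 1, 1, 13, 0, 0, -0.456, 1, 1, 13, 0, 0, -0.456, 1, 1, 13, 0, 0, -0.456])

```text
t: 3.2
eef_pos: [0.4387, -0.3423, 0.1226]
tool_rot: [0.579, 0.815, -0.0, 0.0]
ft_force: [-0.5, -0.4, 0.5]
width: 1.002
```

Run:
```python
from h import *
import pickle
s=robot.state();print(s["eef_pos"])
pickle.dump(s,open("s2.pkl","wb"))
for n in("wrist",): cv2.imwrite(f"pics/{n}2.png",robot.capture(n))
delta((.4385,-.342,.022),1.91)
```

```text
[ 0.43868504 -0.34227829  0.12255945]
t 3.25 delta mm [ 3.000e-01 -1.000e-01  1.005e+02] rot [ 0.      0.0003 -0.0042] yaw now 1.9058
```

View pics/wrist2.png

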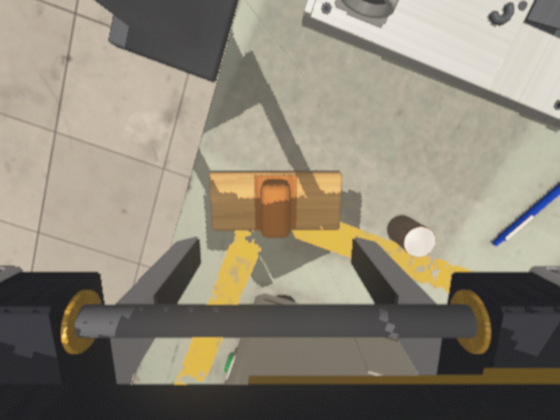

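The wiper now lies square in the view, x edges at 209 to 341 and grip at (275,207), centred between the jaws.

Run:
```python
from h import *
import pickle
s=pickle.load(open("s2.pkl","rb"))
P=[ray("wrist",p,.018,s)[:2] for p in((209,173.5),(341,172.5),(342,229),(211,230))]
print(np.array(P).round(4),np.mean(P,0),[np.linalg.norm(P[i]-P[i-1]).round(4) for i in range(4)])
print(np.mean([ray("wrist",p,.064,s)[:2] for p in((261,181),(289,181),(291,236),(261,236))],0))
for d in (P[1]-P[0],P[2]-P[3]): print(np.arctan2(d[1],d[0]))
```

```text
[[ 0.3643 -0.336 ]
 [ 0.4934 -0.2899]
 [ 0.5176 -0.3463]
 [ 0.3835 -0.3942]] [ 0.43969408 -0.34160461] [np.float64(0.0614), np.float64(0.1371), np.float64(0.0614), np.float64(0.1423)]
[ 0.4384513  -0.33886177]
0.3427364900679014
0.3430585847071298
```

servo_tool(commands=[1, 0, 10, 0, 0, -0.008, 1, 0, 25, 0, 0, -0.008, 1, 0, 42, 0, 0, -0.008, 1, 0, 60, 0, 0, -0.008, 1, 0, 77, 0, 0, -0.008, 1, 0, 90, 0, 0, -0.008, 1, 0, 97, 0, 0, -0.008, 1, 0, 100, 0, 0, -0.008, 1, 0, 100, 0, 0, -0.008, 1, 0, 100, 0, 0, -0.008])

```text
t: 4.25
eef_pos: [0.4388, -0.3418, 0.0232]
tool_rot: [0.576, 0.817, -0.0, 0.001]
ft_force: [0.2, -0.6, -0.5]
width: 1.003
```

servo_tool(commands=[0, 0, 0, 0, 0, 0, 0, 0, 0, 0, 0, 0, 0, 0, 0, 0, 0, 0, 0, 0, 0, 0, 0, 0, 0, 0, 0, 0, 0, 0, 0, 0, 0, 0, 0, 0, 0, 0, 0, 0, 0, 0, 0, 0, 0, 0, 0, 0, 0, 0, 0, 0, 0, 0, 0, 0, 0, 0, 0, 0], claw=255, force=50)

```text
t: 5.25
eef_pos: [0.4382, -0.3413, 0.0224]
tool_rot: [0.576, 0.817, -0.0, -0.0]
ft_force: [-0.8, -0.4, -0.1]
width: 0.289
```

Run:
```python
from h import *
s=robot.state();print(s["eef_pos"],s["width"]*94,s["ft_force"])
delta((.4385,-.342,.092),1.91)
```

```text
[ 0.43823755 -0.34132511  0.02237123] 27.18873403690118 [-0.77034283 -0.38700246 -0.06028342]
t 5.25 delta mm [ -0.7   0.  -69.6] rot [-0.0002  0.0001  0.0039] yaw now 1.9139
```

servo_tool(commands=[0, 0, -10, 0, 0, 0, 0, 0, -30, 0, 0, 0, 0, 0, -55, 0, 0, 0.1, 5, 10, -78, 0, 0, 0.24, 14, 28, -95, 0, 0, 0.38, 24, 48, -100, 0, 0, 0.52, 34, 67, -100, 0, 0, 0.66, 44, 86, -100, 0, 0, 0.8, 54, 106, -100, 0, 0, 0.94, 62, 123, -100, 0, 0, 1.08])

```text
t: 6.25
eef_pos: [0.5338, -0.2404, 0.1226]
tool_rot: [0.915, 0.403, -0.0, -0.0]
ft_force: [-0.6, 0.2, -2.5]
width: 0.291
```

Run:
```python
from h import *
print(robot.state()["ft_force"])
delta((.571,-.2005,.12),-.011)
```

```text
[-0.60295939  0.24696303 -2.45283708]
t 6.25 delta mm [54.5  0.4  2.6] rot [-4.000e-04  0.000e+00  8.396e-01] yaw now 0.8286
```

servo_tool(commands=[7, 0, 0, 0, 0, 0.14, 16, 0, 0, 0, 0, 0.28, 25, 0, 0, 0, 0, 0.42, 34, 0, 0, 0, 0, 0.56, 43, 0, 0, 0, 0, 0.7, 50, 0, 0, 0, 0, 0.8, 53, 0, 0, 0, 0, 0.845, 53, 0, 0, 0, 0, 0.845, 53, 0, 0, 0, 0, 0.845, 53, 0, 0, 0, 0, 0.845])

```text
t: 7.25
eef_pos: [0.5687, -0.2025, 0.1224]
tool_rot: [1.0, -0.005, -0.0, 0.0]
ft_force: [0.2, -0.1, -1.4]
width: 0.288
```

Run:
```python
from h import *
import pickle
delta((.571,-.2005,.0485),-.011)
s=robot.state();pickle.dump(s,open("s3.pkl","wb"));print(s["eef_pos"])
cv2.imwrite("pics/wrist3.png",robot.capture("wrist"));cv2.imwrite("pics/side3.png",robot.capture("side"))
```

```text
t 7.25 delta mm [ 2.3 -2.  73.9] rot [0.0001 0.0002 0.0002] yaw now -0.0108
[ 0.56868657 -0.20246594  0.12242508]
```

View pics/wrist3.png

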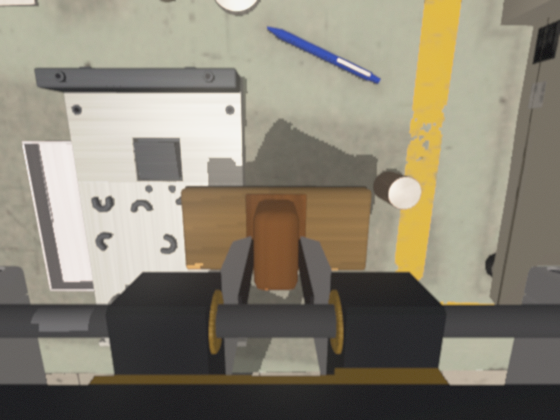

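View pics/side3.png

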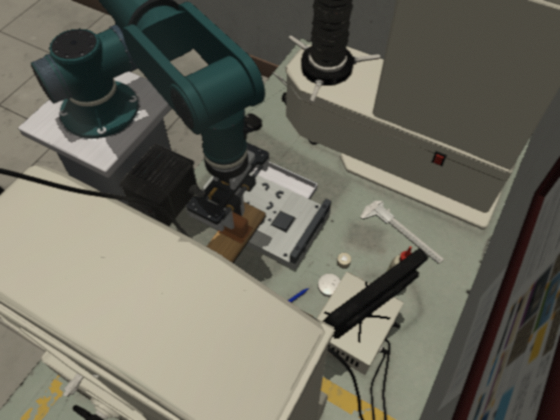

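The block hangs square right of the plate, at (275,228). All five chips are visible at (103,203), (142,206), (186,203), (104,241) and (169,244), with the catch at (157,160). I'll recheck the rest's numbers from here.

Run:
```python
from h import *
import pickle
s=pickle.load(open("s3.pkl","rb"));im=cv2.imread("pics/wrist3.png")
W=lambda u,v,z: ray("wrist",(u,v),z,s)[:2]
k=np.array([W(137,181,.025),W(180,180.5,.025)]);print("catch start",k.round(4),k.mean(0))
k=np.array([W(134,138,.033),W(179,138,.033)]);print("catch tip",k.round(4),k.mean(0))
f=np.array([W(76,109,.025),W(230,110,.025)]);d=f[0]-f[1];print("far screws",f.round(4),f.mean(0),np.arctan2(-d[0],d[1]))
f=np.array([W(67,92,.025),W(243,93,.025)]);print("stop foot/plate ends",f.round(4),f.mean(0))
O=np.array([.5655,-.0845]);a=-.011;Rr=np.array([[np.cos(a),np.sin(a)],[-np.sin(a),np.cos(a)]])
for p in((103,203),(142,208),(186,203),(104,241),(169,244)): print("chip",(Rr@(W(*p,.0285)-O)).round(4))
b=np.array([W(183,190,.1185),W(368,187,.1185)]);print("block top far corners",b.round(4),np.linalg.norm(b[0]-b[1]))
b=im[85:300,20:260];cv2.imwrite("pics/z3.png",cv2.resize(b,None,fx=2.7,fy=2.7,interpolation=cv2.INTER_CUBIC))
```

```text
catch start [[ 0.5966 -0.0624]
 [ 0.5967 -0.1064]] [ 0.59667385 -0.08437583]
catch tip [[ 0.6393 -0.0681]
 [ 0.6389 -0.1114]] [ 0.63907965 -0.08975296]
far screws [[ 0.6671 -0.0117]
 [ 0.6646 -0.1606]] [ 0.6658848  -0.08614257] -0.016699140630794872
stop foot/plate ends [[ 0.6826 -0.0057]
 [ 0.68   -0.1737]] [ 0.68129646 -0.08969651]
chip [0.0087 0.0582]
chip [0.0034 0.0187]
chip [ 0.0087 -0.0271]
chip [-0.0325  0.0627]
chip [-0.0358 -0.0059]
block top far corners [[ 0.6025 -0.1374]
 [ 0.6033 -0.2703]] 0.13291111407729303
```

View pics/z3.png

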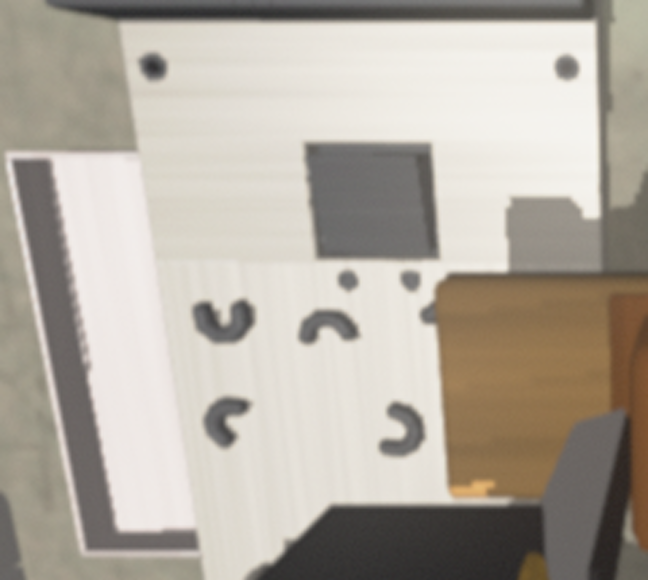

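servo_tool(commands=[3, 0, 10, 0, 0, 0, 3, 0, 25, 0, 0, 0, 3, 0, 40, 0, 0, 0, 3, 0, 52, 0, 0, 0, 3, 0, 62, 0, 0, 0, 3, 0, 68, 0, 0, 0, 3, 0, 72, 0, 0, 0, 3, 0, 73, 0, 0, 0, 3, 0, 73, 0, 0, 0, 3, 0, 73, 0, 0, 0])

```text
t: 8.35
eef_pos: [0.5724, -0.2026, 0.0502]
tool_rot: [1.0, -0.006, 0.001, 0.0]
ft_force: [-1.0, -0.2, -1.8]
width: 0.291
```

Run:
```python
from h import *
delta((.5733,-.0555,.0488),-.012)
print(robot.state()["ft_force"])
```

```text
t 8.35 delta mm [  -0.8 -147.1    1.3] rot [ 0.0007 -0.0014  0.0008] yaw now -0.0112
[-1.00288214 -0.15373676 -1.84460659]
```

servo_tool(commands=[0, -3, 1, 0, 0, 0, 0, -12, 1.3, 0, 0, 0, 0, -26, 1.3, 0, 0, 0, 0, -41, 1.3, 0, 0, 0, 0, -56, 1.3, 0, 0, 0, 0, -71, 1.3, 0, 0, 0, 0, -86, 1.3, 0, 0, 0, 0, -101, 1.3, 0, 0, 0, 0, -115, 1.3, 0, 0, 0, 0, -127, 1.3, 0, 0, 0])

```text
t: 9.35
eef_pos: [0.574, -0.0745, 0.049]
tool_rot: [1.0, -0.005, 0.001, 0.001]
ft_force: [-0.7, -3.8, 5.2]
width: 0.287
```

servo_tool(commands=[0, -8, 0, 0, 0, 0, 0, -15, 0, 0, 0, 0, 0, -20, 0, 0, 0, 0, 0, -20, 0, 0, 0, 0, 0, -20, 0, 0, 0, 0, 0, -15, -3, 0, 0, 0, 0, -8, -8, 0, 0, 0, 0, 0, -18, 0, 0, 0, 0, 5, -30, 0, 0, 0, 0, 8, -40, 0, 0, 0])

```text
t: 10.35
eef_pos: [0.5735, -0.0842, 0.0893]
tool_rot: [1.0, -0.006, 0.0, 0.0]
ft_force: [-0.4, -0.4, -1.3]
width: 0.291
```

Run:
```python
from h import *
import pickle
s=robot.state();pickle.dump(s,open("s4.pkl","wb"));print(s["eef_pos"],s["ft_force"])
cv2.imwrite("pics/side4.png",cv2.resize(robot.capture("side")[140:280,170:350],None,fx=4,fy=4,interpolation=cv2.INTER_CUBIC))
cv2.imwrite("pics/scene4.png",cv2.resize(robot.capture("scene")[165:285,200:360],None,fx=5,fy=5,interpolation=cv2.INTER_CUBIC))
```

```text
[ 0.57349036 -0.08416962  0.08931126] [-0.42094802 -0.41721315 -1.33424338]
```

View pics/side4.png

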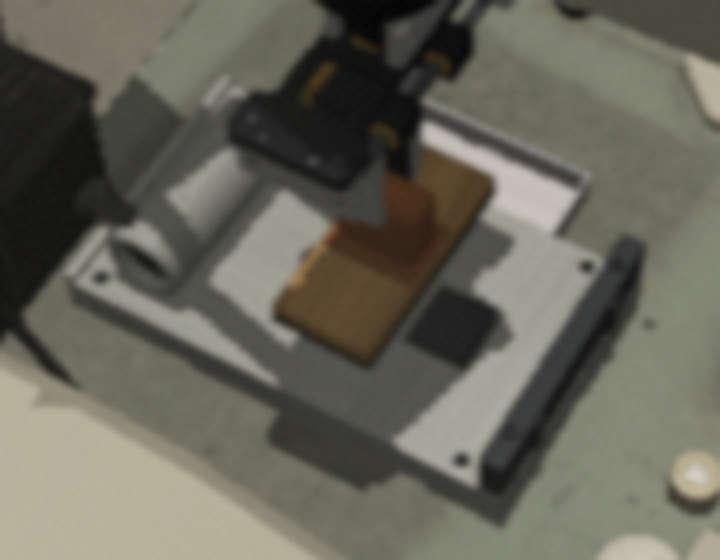

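View pics/scene4.png

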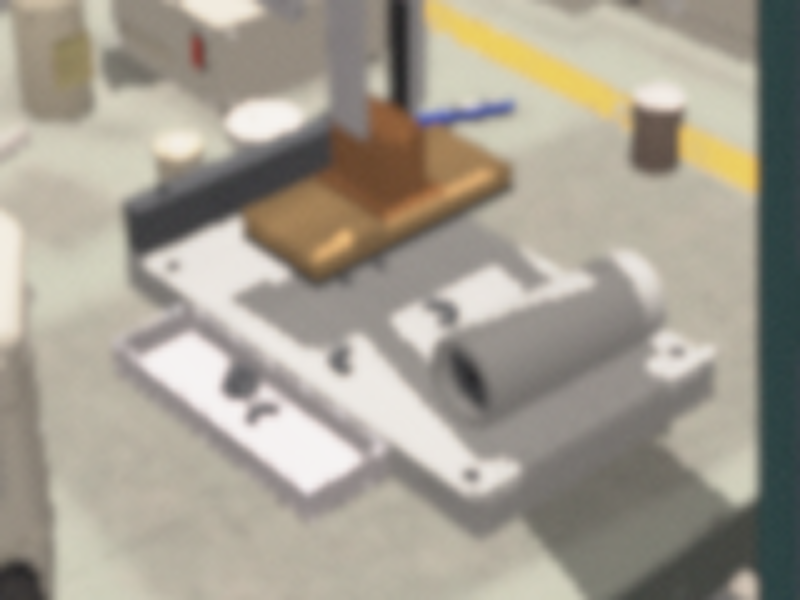

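servo_tool(commands=[-3, 8, -5, 0, 0, 0, -10, 25, -8, 0, 0, 0, -20, 45, -8, 0, 0, 0, -32, 65, -6, 0, 0, 0, -42, 84, -2, 0, 0, 0, -47, 94, 6, 0, 0, 0, -48, 97, 18, 0, 0, 0, -48, 97, 28, 0, 0, 0, -48, 97, 34, 0, 0, 0, -48, 97, 34, 0, 0, 0])

```text
t: 11.45
eef_pos: [0.5234, -0.1785, 0.0521]
tool_rot: [1.0, -0.005, -0.002, -0.001]
ft_force: [-0.2, 0.6, -1.9]
width: 0.293
```

Run:
```python
from h import *
delta((.525,-.181,.049),-.012)
print(robot.state()["ft_force"])
```

```text
t 11.45 delta mm [1.7 2.5 3.1] rot [-0.0017  0.0031  0.0019] yaw now -0.0101
[-0.24423414  0.59132047 -1.85576067]
```

servo_tool(commands=[1, 0, 2, 0, 0, 0, 1, 0, 4, 0, 0, 0, 1, -4, 4, 0, 0, 0, 1, -13, 4, 0, 0, 0, 1, -27, 4, 0, 0, 0, 1, -42, 4, 0, 0, 0, 1, -57, 4, 0, 0, 0, 1, -72, 4, 0, 0, 0, 1, -87, 4, 0, 0, 0, 1, -101, 4, 0, 0, 0])

```text
t: 12.45
eef_pos: [0.5263, -0.0772, 0.0501]
tool_rot: [1.0, -0.005, 0.0, 0.0]
ft_force: [1.1, -0.8, -1.5]
width: 0.29
```

servo_tool(commands=[1, -10, 0, 0, 0, 0, 1, -18, 0, 0, 0, 0, 1, -24, 0, 0, 0, 0, 1, -25, 0, 0, 0, 0, 1, -25, 0, 0, 0, 0, 1, -20, -3, 0, 0, 0, 1, -10, -10, 0, 0, 0, 1, 2, -25, 0, 0, 0, 1, 15, -45, 0, 0, 0, 1, 30, -65, 0, 0, 0])

```text
t: 13.45
eef_pos: [0.5268, -0.1104, 0.1163]
tool_rot: [1.0, -0.006, 0.0, 0.0]
ft_force: [-0.6, 0.3, -1.5]
width: 0.289
```

Run:
```python
from h import *
import pickle
s=robot.state();pickle.dump(s,open("s5.pkl","wb"));print(s["eef_pos"],s["ft_force"])
cv2.imwrite("pics/side5.png",cv2.resize(robot.capture("side")[140:280,170:350],None,fx=4,fy=4,interpolation=cv2.INTER_CUBIC))
cv2.imwrite("pics/scene5.png",cv2.resize(robot.capture("scene")[165:285,200:360],None,fx=5,fy=5,interpolation=cv2.INTER_CUBIC))
```

```text
[ 0.52677467 -0.11041643  0.11625112] [-0.59706656  0.25379983 -1.48917789]
```

View pics/side5.png

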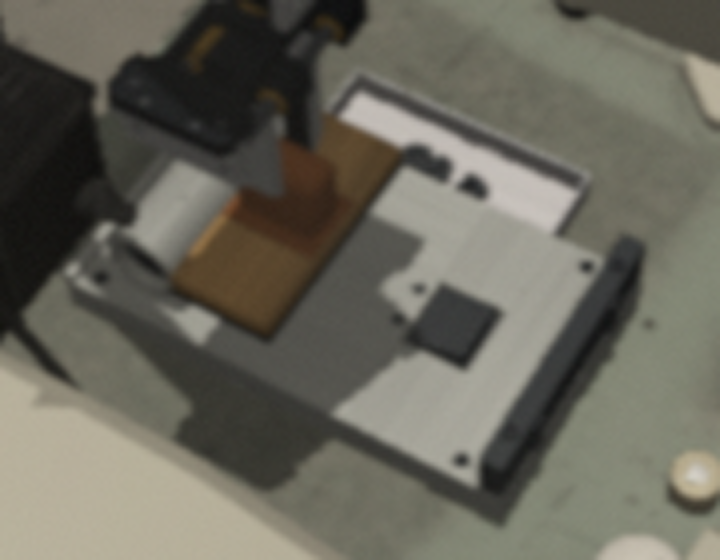

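View pics/scene5.png

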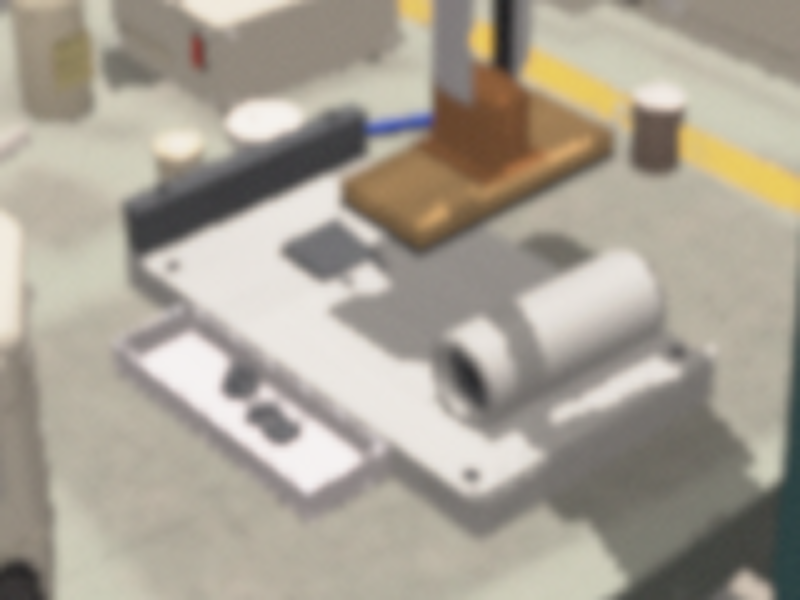

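servo_tool(commands=[-4, -1, -6, 0, 0, -0.1, -14, -3, -10, 0, 0, -0.24, -28, -5, -10, 0, 0, -0.38, -42, -8, -10, 0, 0, -0.52, -56, -11, -10, 0, 0, -0.66, -70, -13, -10, 0, 0, -0.8, -84, -16, -10, 0, 0, -0.94, -98, -18, -10, 0, 0, -1.08, -110, -21, -10, 0, 0, -1.22, -118, -22, -10, 0, 0, -1.36])

```text
t: 14.55
eef_pos: [0.408, -0.085, 0.1242]
tool_rot: [0.779, 0.627, -0.0, -0.001]
ft_force: [-0.5, -1.1, -1.7]
width: 0.29
```

Run:
```python
from h import *
delta((.405,-.086,.125),1.559)
```

```text
t 14.55 delta mm [-1.6 -2.7 -0.7] rot [-0.0011 -0.0005 -0.2047] yaw now 1.3543
```

servo_tool(commands=[-1, -1, 0, 0, 0, -0.1, -1, -3, 0, 0, 0, -0.19, -1, -3, 0, 0, 0, -0.21, -1, -3, 0, 0, 0, -0.21, -1, -3, 0, 0, 0, -0.21, -1, -3, 0, 0, 0, -0.21, -1, -3, 0, 0, 0, -0.21, -1, -3, 0, 0, 0, -0.21, -1, -3, 0, 0, 0, -0.21, -1, -3, 0, 0, 0, -0.21])

```text
t: 15.55
eef_pos: [0.4061, -0.0858, 0.1251]
tool_rot: [0.711, 0.703, -0.0, 0.0]
ft_force: [-0.1, -0.0, -2.2]
width: 0.288
```

Run:
```python
from h import *
import pickle
delta((.405,-.086,.0973),1.559)
s=robot.state();pickle.dump(s,open("s6.pkl","wb"));print(s["eef_pos"],s["ft_force"])
cv2.imwrite("pics/wrist6.png",robot.capture("wrist"))
cv2.imwrite("pics/side6.png",cv2.resize(robot.capture("side")[140:280,170:350],None,fx=4,fy=4,interpolation=cv2.INTER_CUBIC))
cv2.imwrite("pics/scene6.png",cv2.resize(robot.capture("scene")[165:285,200:360],None,fx=5,fy=5,interpolation=cv2.INTER_CUBIC))
```

```text
t 15.55 delta mm [-0.2 -1.1 27.8] rot [ 0.0001  0.0001 -0.0003] yaw now 1.5587
[ 0.40607006 -0.0858177   0.12508383] [-0.06386377 -0.01434616 -2.24898773]
```

View pics/wrist6.png

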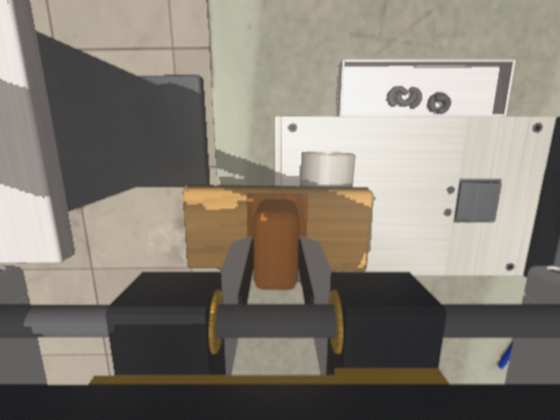

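View pics/side6.png

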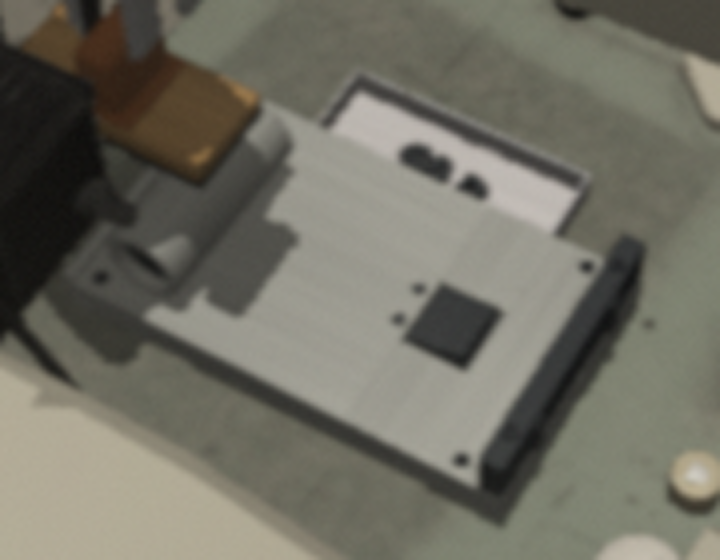

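View pics/scene6.png

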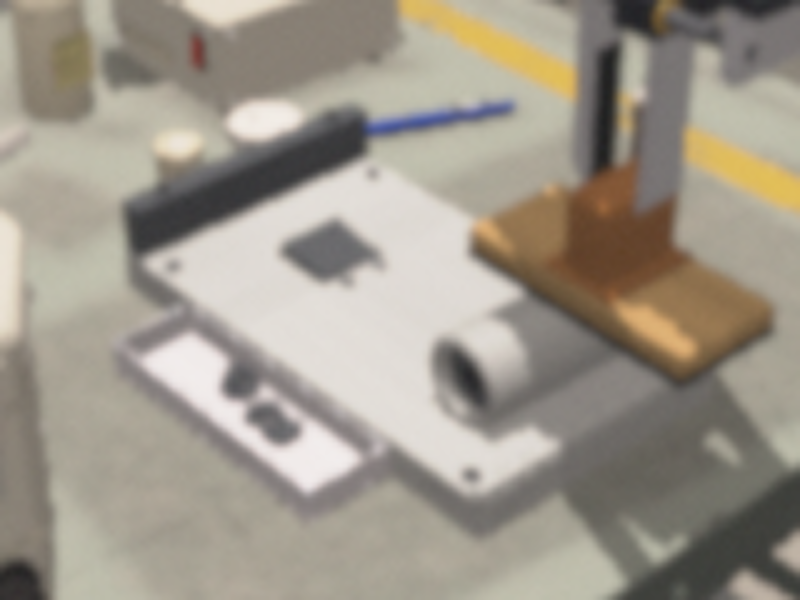

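The plate looks clean. The chips lie in the tray in two heaps at (404,96) and (438,103). The roller's visible end is at (327,168), under the front of the sole. I'll zoom on the heaps.

Run:
```python
from h import *
import pickle
s=pickle.load(open("s6.pkl","rb"));im=cv2.imread("pics/wrist6.png")
cv2.imwrite("pics/z6.png",cv2.resize(im[50:130,335:520],None,fx=4.3,fy=4.3,interpolation=cv2.INTER_CUBIC))
O=np.array([.566,-.0855]);a=-.012;Rr=np.array([[np.cos(a),np.sin(a)],[-np.sin(a),np.cos(a)]])
for p in((397,97),(411,97),(438,103)):
  for z in (.0055,.02): print(p,z,(Rr@(ray("wrist",p,z,s)[:2]-O)).round(4))
for p in ((301,153),(354,153),(300,180),(354,180)): print("roller end",(Rr@(ray("wrist",p,.05,s)[:2]-O)).round(4))
```

```text
(397, 97) 0.0055 [-0.0338  0.1054]
(397, 97) 0.02 [-0.0392  0.1036]
(411, 97) 0.0055 [-0.0194  0.1054]
(411, 97) 0.02 [-0.0255  0.1036]
(438, 103) 0.0055 [0.0091 0.0995]
(438, 103) 0.02 [0.0018 0.0981]
roller end [-0.1349  0.0511]
roller end [-0.0857  0.0511]
roller end [-0.1354  0.0259]
roller end [-0.0842  0.0259]
```

View pics/z6.png

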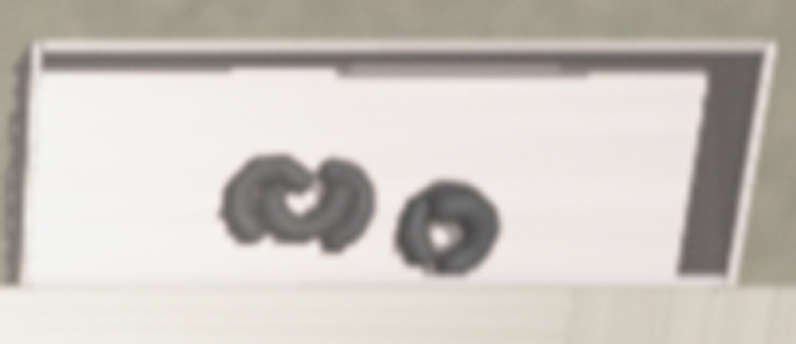

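servo_tool(commands=[0, 0, 6, 0, 0, 0, 0, 0, 14, 0, 0, 0, 0, 0, 20, 0, 0, 0, 0, 0, 24, 0, 0, 0, 0, 0, 26, 0, 0, 0, 0, 0, 27, 0, 0, 0, 0, 0, 28, 0, 0, 0, 0, 0, 29, 0, 0, 0, 0, 0, 29, 0, 0, 0, 0, 0, 29, 0, 0, 0])

```text
t: 16.7
eef_pos: [0.4065, -0.086, 0.0966]
tool_rot: [0.711, 0.703, 0.0, 0.001]
ft_force: [0.4, -0.6, -0.3]
width: 0.29
```

servo_tool(commands=[0, 0, 0.5, 0, 0, 0, 0, 0, 1, 0, 0, 0, 0, 0, 1, 0, 0, 0, 0, 0, 1, 0, 0, 0, 0, 0, 1, 0, 0, 0, 0, 0, 1, 0, 0, 0, 0, 0, 1, 0, 0, 0, 0, 0, 1, 0, 0, 0, 0, 0, 1, 0, 0, 0, 0, 0, 1, 0, 0, 0])

```text
t: 17.7
eef_pos: [0.4071, -0.0861, 0.0963]
tool_rot: [0.711, 0.703, 0.001, 0.001]
ft_force: [-0.6, 0.3, 5.1]
width: 0.288
```

servo_tool(commands=[0, 2, 0, 0, 0, 0, 0, 8, 0, 0, 0, 0, 0, 18, 0, 0, 0, 0, 0, 30, 0, 0, 0, 0, 0, 43, 0, 0, 0, 0, 0, 57, 0, 0, 0, 0, 0, 71, 0, 0, 0, 0, 0, 84, 0, 0, 0, 0, 0, 94, 0, 0, 0, 0, 0, 100, 0, 0, 0, 0])

```text
t: 18.7
eef_pos: [0.5081, -0.0899, 0.0976]
tool_rot: [0.712, 0.703, -0.001, 0.004]
ft_force: [-0.1, -5.2, 10.5]
width: 0.288
```

Run:
```python
from h import *
s=robot.state();print(s["eef_pos"],s["ft_force"],s["wrist_torque"])
im=robot.capture("wrist");cv2.imwrite("pics/wrist7.png",im)
```

```text
[ 0.50809781 -0.0898971   0.09762794] [-0.13291472 -5.24892245 10.54487085] [-1.00403257  0.1316329   0.01137851]
```

View pics/wrist7.png

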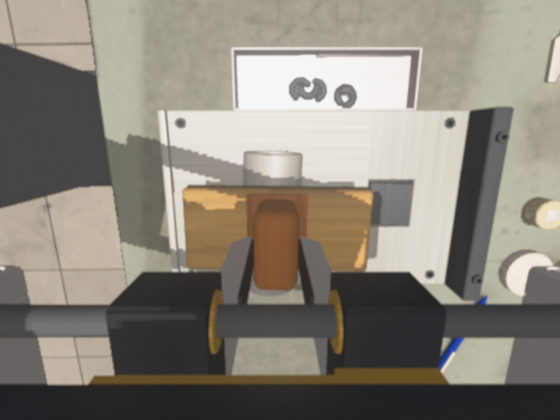

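servo_tool(commands=[0, 3, 0, 0, 0, 0, 0, 10, 0, 0, 0, 0, -1, 20, 0, 0, 0, 0, -1, 32, 0, 0, 0, 0, -2, 46, 0, 0, 0, 0, -3, 60, 0, 0, 0, 0, -3, 74, 0, 0, 0, 0, -4, 88, 0, 0, 0, 0, -4, 98, 0, 0, 0, 0, -4, 104, 0, 0, 0, 0])

```text
t: 19.75
eef_pos: [0.6114, -0.0944, 0.0978]
tool_rot: [0.712, 0.703, -0.001, 0.002]
ft_force: [-1.2, -4.7, 10.4]
width: 0.288
```

servo_tool(commands=[-4, 0, 0, 0, 0, 0, -4, 0, -0.5, 0, 0, 0, -4, 0, -1, 0, 0, 0, -4, 0, -2, 0, 0, 0, -4, 0, -3, 0, 0, 0, -4, 0, -5, 0, 0, 0, -4, 0, -10, 0, 0, 0, -4, 0, -20, 0, 0, 0, -4, -8, -25, 0, 0, 0, -4, -20, -25, 0, 0, 0])

```text
t: 20.75
eef_pos: [0.5903, -0.0964, 0.1215]
tool_rot: [0.711, 0.703, 0.0, 0.001]
ft_force: [0.1, 0.5, -2.3]
width: 0.288
```

Run:
```python
from h import *
import pickle
s=robot.state();pickle.dump(s,open("s8.pkl","wb"));print(s["eef_pos"],s["ft_force"])
im=robot.capture("wrist");cv2.imwrite("pics/wrist8.png",im)
cv2.imwrite("pics/side8.png",cv2.resize(robot.capture("side")[140:280,170:350],None,fx=4,fy=4,interpolation=cv2.INTER_CUBIC))
```

```text
[ 0.59034899 -0.09642319  0.12147117] [ 0.13606545  0.50011268 -2.27667053]
```

View pics/wrist8.png

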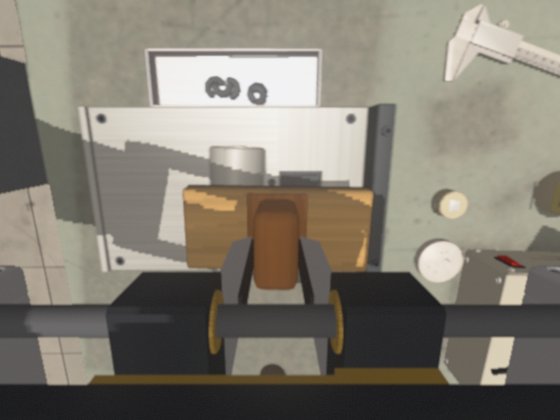

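View pics/side8.png

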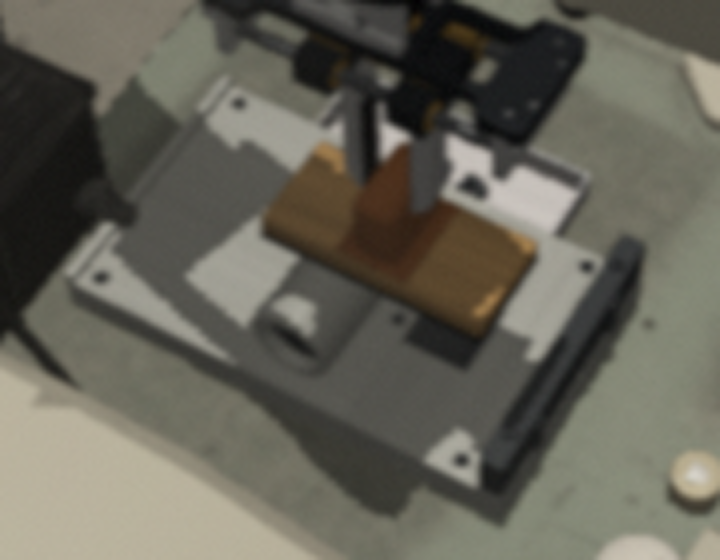

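Run:
```python
from h import *
import pickle
s=pickle.load(open("s8.pkl","rb"));im=cv2.imread("pics/wrist8.png")
O=np.array([.566,-.0855]);a=-.012;Rr=np.array([[np.cos(a),np.sin(a)],[-np.sin(a),np.cos(a)]])
f=lambda p,z:(Rr@(ray("wrist",p,z,s)[:2]-O)).round(4)
for p in ((209,152),(266,152),(210,183),(265,183)): print("edge",f(p,.05))
print("end top",f((237,147),.075),f((237,147),.065))
print("catch start",f((279,175),.025), "ref lip",f((79,108),.031),"stop foot top-left",f((368,107),.025),"plate near right screw",f((120,261),.025),"near left screw",f((102,118),.025),"wiper ctr",(Rr@(s["eef_pos"][:2]-O)))
cv2.imwrite("pics/z8.png",cv2.resize(im[95:200,150:400],None,fx=3.2,fy=3.2,interpolation=cv2.INTER_CUBIC))
```

```text
edge [-0.0349  0.0437]
edge [0.0173 0.0437]
edge [-0.0354  0.0151]
edge [0.0161 0.0151]
end top [-0.0061  0.049 ] [-0.0073  0.0487]
catch start [0.0296 0.0196] ref lip [-0.1593  0.0835] stop foot top-left [0.1151 0.0851] plate near right screw [-0.1427 -0.0738] near left screw [-0.1421  0.0748] wiper ctr [ 0.02447831 -0.01063022]
```

View pics/z8.png

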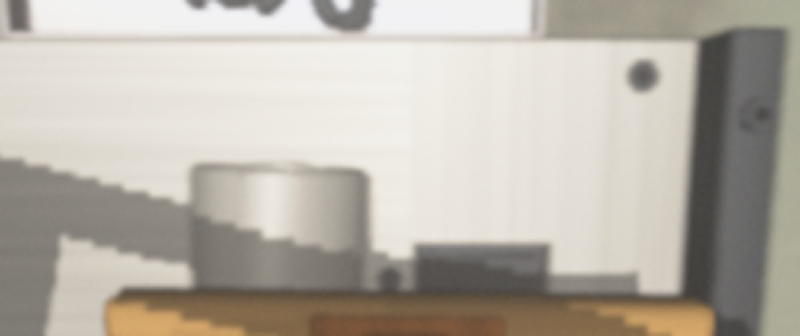

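servo_tool(commands=[0, -5, 0, 0, 0, 0, -1, -20, 0, 0, 0, 0, -1, -40, 0, 0, 0, 0, -2, -60, 0, 0, 0, 0, -2, -78, 0, 0, 0, 0, -3, -88, 0, 0, 0, 0, -3, -91, 6, 0, 0, 0, -3, -91, 14, 0, 0, 0, -3, -91, 20, 0, 0, 0, -3, -91, 22, 0, 0, 0])

```text
t: 21.85
eef_pos: [0.4987, -0.0977, 0.0966]
tool_rot: [0.711, 0.703, -0.0, -0.001]
ft_force: [-0.4, 0.5, 0.4]
width: 0.285
```

servo_tool(commands=[0, 0, 1, 0, 0, 0, 0, 0, 2, 0, 0, 0, 0, 0, 2.5, 0, 0, 0, 0, 0, 3, 0, 0, 0, 0, 0, 3.5, 0, 0, 0, 0, 0, 3.5, 0, 0, 0, 0, 0, 3.5, 0, 0, 0, 0, 0, 3.5, 0, 0, 0, 0, 0, 3.5, 0, 0, 0, 0, 0, 3.5, 0, 0, 0])

```text
t: 22.85
eef_pos: [0.5001, -0.098, 0.096]
tool_rot: [0.711, 0.703, 0.001, 0.001]
ft_force: [-0.5, 1.8, 5.5]
width: 0.292
```

Run:
```python
from h import *
s=robot.state();print(s["eef_pos"],s["ft_force"])
O=np.array([.566,-.0855]);a=-.012;Rr=np.array([[np.cos(a),np.sin(a)],[-np.sin(a),np.cos(a)]])
print(Rr@(s["eef_pos"][:2]-O))
```

```text
[ 0.50005673 -0.09797597  0.0959848 ] [-0.48919559  1.81774256  5.52138724]
[-0.06578881 -0.01326638]
```

servo_tool(commands=[0, 2, 0, 0, 0, 0, 0, 8, 0, 0, 0, 0, 0, 18, 0, 0, 0, 0, 0, 30, 0, 0, 0, 0, 0, 43, 0, 0, 0, 0, 0, 57, 0, 0, 0, 0, 0, 71, 0, 0, 0, 0, 0, 84, 0, 0, 0, 0, 0, 94, 0, 0, 0, 0, 0, 100, 0, 0, 0, 0])

```text
t: 23.85
eef_pos: [0.6009, -0.102, 0.0974]
tool_rot: [0.712, 0.702, -0.0, 0.004]
ft_force: [-1.1, -4.3, 9.6]
width: 0.29
```

Run:
```python
from h import *
import pickle
s=robot.state();print(s["eef_pos"],s["ft_force"])
im=robot.capture("wrist");cv2.imwrite("pics/wrist9.png",im)
O=np.array([.566,-.0855]);a=-.012;Rr=np.array([[np.cos(a),np.sin(a)],[-np.sin(a),np.cos(a)]])
print(Rr@(s["eef_pos"][:2]-O)); pickle.dump(s,open("s9.pkl","wb"))
```

```text
[ 0.60090746 -0.10196879  0.09741795] [-1.12118792 -4.31644146  9.60258112]
[ 0.03510257 -0.01604872]
```

View pics/wrist9.png

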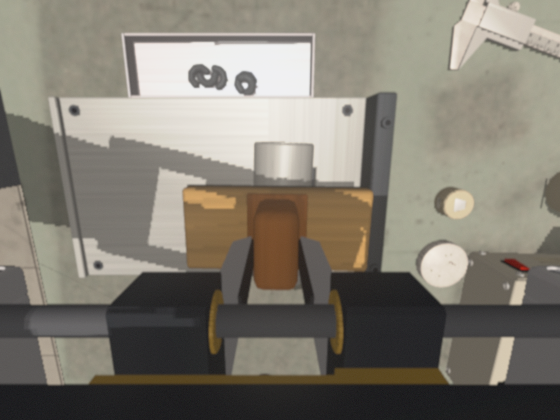

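The roller has reached x of about 41 mm and sits at (284,165) under the block's middle. The chips haven't moved. I'll go on over the catch.

servo_tool(commands=[0, 3, 0, 0, 0, 0, 0, 9, 0, 0, 0, 0, 0, 17, 0, 0, 0, 0, 0, 26, 0, 0, 0, 0, 0, 35, 0, 0, 0, 0, 0, 44, 0, 0, 0, 0, 0, 53, 0, 0, 0, 0, 0, 62, 0, 0, 0, 0, 0, 71, 0, 0, 0, 0, 0, 80, 0, 0, 0, 0])

```text
t: 24.9
eef_pos: [0.6803, -0.1046, 0.0982]
tool_rot: [0.712, 0.702, -0.001, 0.004]
ft_force: [-0.1, -6.7, 10.7]
width: 0.292
```

servo_tool(commands=[0, 4, 0, 0, 0, 0, 0, 8, 0, 0, 0, 0, 0, 12, 0, 0, 0, 0, 0, 16, 0, 0, 0, 0, 0, 20, 0, 0, 0, 0, 0, 24, 0, 0, 0, 0, 0, 26, 0, 0, 0, 0, 0, 28, 0, 0, 0, 0, 0, 28, 0, 0, 0, 0, 0, 28, 0, 0, 0, 0])

```text
t: 25.9
eef_pos: [0.7043, -0.1022, 0.0967]
tool_rot: [0.712, 0.702, -0.003, -0.001]
ft_force: [-5.4, -1.2, 9.7]
width: 0.289
```

Run:
```python
from h import *
import pickle
s=robot.state();print(s["eef_pos"],s["ft_force"])
im=robot.capture("wrist");cv2.imwrite("pics/wrist10.png",im)
cv2.imwrite("pics/side10.png",cv2.resize(robot.capture("side")[140:280,170:350],None,fx=4,fy=4,interpolation=cv2.INTER_CUBIC))
O=np.array([.566,-.0855]);a=-.012;Rr=np.array([[np.cos(a),np.sin(a)],[-np.sin(a),np.cos(a)]])
print(Rr@(s["eef_pos"][:2]-O)); pickle.dump(s,open("s10.pkl","wb"))
```

```text
[ 0.70432463 -0.10219045  0.09671771] [-5.41528782 -1.23184872  9.73775596]
[ 0.13851495 -0.01502939]
```

View pics/wrist10.png

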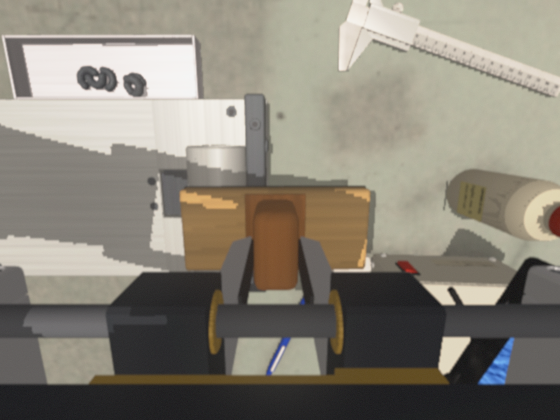

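View pics/side10.png

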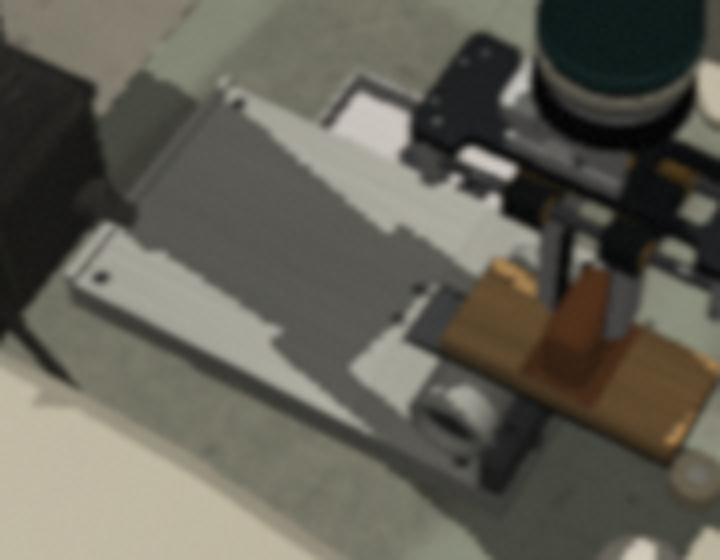

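The roller is at the stop: x force is 5.4 N, and its left end at (216,165) touches the bar. I'll drive on a little to square it, then lift.

servo_tool(commands=[0, 2, 0, 0, 0, 0, 0, 4, 0, 0, 0, 0, 0, 6, 0, 0, 0, 0, 0, 8, 0, 0, 0, 0, 0, 8, 0, 0, 0, 0, 0, 8, 0, 0, 0, 0, 0, 8, 0, 0, 0, 0, 0, 8, 0, 0, 0, 0, 0, 8, 0, 0, 0, 0, 0, 8, 0, 0, 0, 0])

```text
t: 27.0
eef_pos: [0.7123, -0.1015, 0.096]
tool_rot: [0.712, 0.703, -0.002, -0.001]
ft_force: [-4.9, 0.2, 8.8]
width: 0.29
```

Run:
```python
from h import *
import pickle
s=robot.state();print(s["eef_pos"],s["ft_force"])
im=robot.capture("wrist");pickle.dump(s,open("s11.pkl","wb"));cv2.imwrite("pics/wrist11.png",im)
cv2.imwrite("pics/z11.png",cv2.resize(im[80:280,100:300],None,fx=3,fy=3,interpolation=cv2.INTER_CUBIC))
cv2.imwrite("pics/side11.png",cv2.resize(robot.capture("side")[190:280,250:350],None,fx=6,fy=6,interpolation=cv2.INTER_CUBIC))
O=np.array([.566,-.0855]);a=-.012;Rr=np.array([[np.cos(a),np.sin(a)],[-np.sin(a),np.cos(a)]])
f=lambda p,z:(Rr@(ray("wrist",p,z,s)[:2]-O)).round(4)
print(Rr@(s["eef_pos"][:2]-O))
```

```text
[ 0.71232506 -0.10146131  0.09597364] [-4.85129478  0.19449008  8.80563164]
[ 0.14650606 -0.01420431]
```

View pics/z11.png

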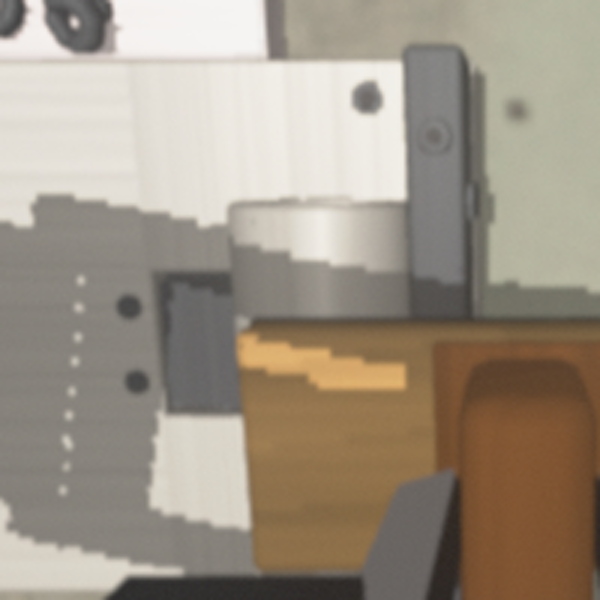

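View pics/side11.png

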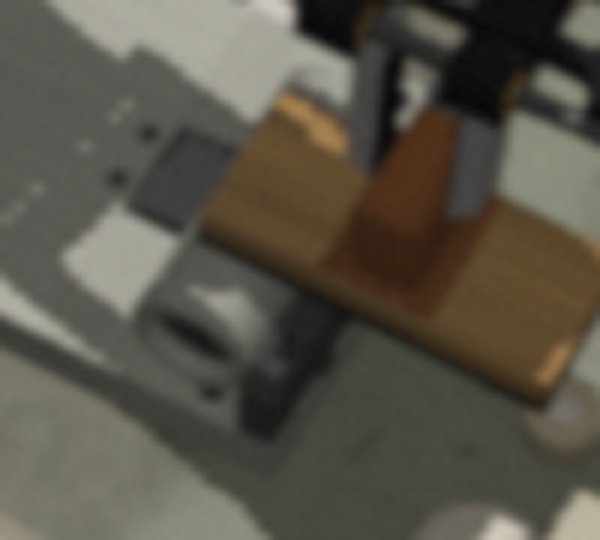

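servo_tool(commands=[0, 0, -0.5, 0, 0, 0, 0, 0, -1, 0, 0, 0, 0, 0, -2, 0, 0, 0, 0, 0, -4, 0, 0, 0, 0, 0, -8, 0, 0, 0, 0, 0, -16, 0, 0, 0, 0, 0, -28, 0, 0, 0, 0, -15, -40, 0, 0, 0, 0, -40, -48, 0, 0, 0, 0, -70, -50, 0, 0, 0])

```text
t: 28.1
eef_pos: [0.6459, -0.0999, 0.147]
tool_rot: [0.711, 0.703, 0.001, 0.002]
ft_force: [0.2, -0.4, -1.3]
width: 0.292
```

servo_tool(commands=[0, -30, 0, 0, 0, 0, 0, -60, 0, 0, 0, 0, 0, -90, 0, 0, 0, 0, 0, -120, 0, 0, 0, 0, 0, -145, 0, 0, 0, 0, 0, -155, 0, 0, 0, 0, 0, -160, 0, 0, 0, 0, 0, -160, 0, 0, 0, 0, 0, -160, 0, 0, 0, 0, 0, -160, 0, 0, 0, 0])

```text
t: 29.1
eef_pos: [0.4857, -0.0978, 0.1444]
tool_rot: [0.711, 0.703, 0.0, -0.0]
ft_force: [-0.5, 0.1, -3.0]
width: 0.292
```

Run:
```python
from h import *
import pickle
s=robot.state();print(s["eef_pos"],s["ft_force"])
im=robot.capture("wrist");pickle.dump(s,open("s12.pkl","wb"));cv2.imwrite("pics/wrist12.png",im)
cv2.imwrite("pics/side12.png",cv2.resize(robot.capture("side")[180:280,230:350],None,fx=6,fy=6,interpolation=cv2.INTER_CUBIC))
cv2.imwrite("pics/scene12.png",cv2.resize(robot.capture("scene")[165:285,200:360],None,fx=5,fy=5,interpolation=cv2.INTER_CUBIC))
```

```text
[ 0.48567584 -0.09783189  0.14440834] [-0.45306452  0.11143448 -3.03227199]
```

View pics/wrist12.png

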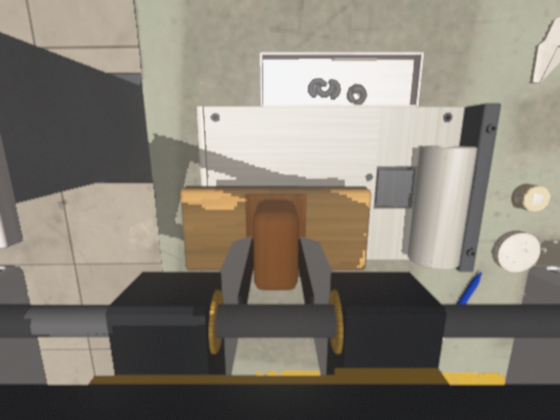

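View pics/side12.png

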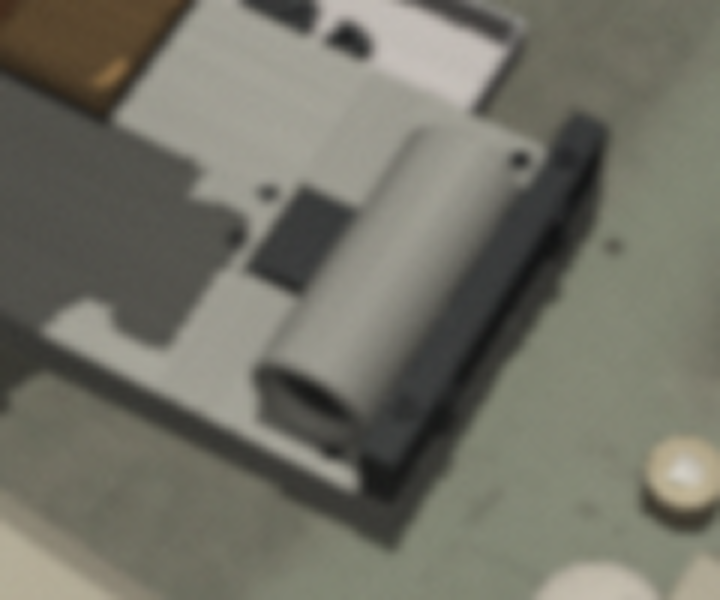

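View pics/scene12.png

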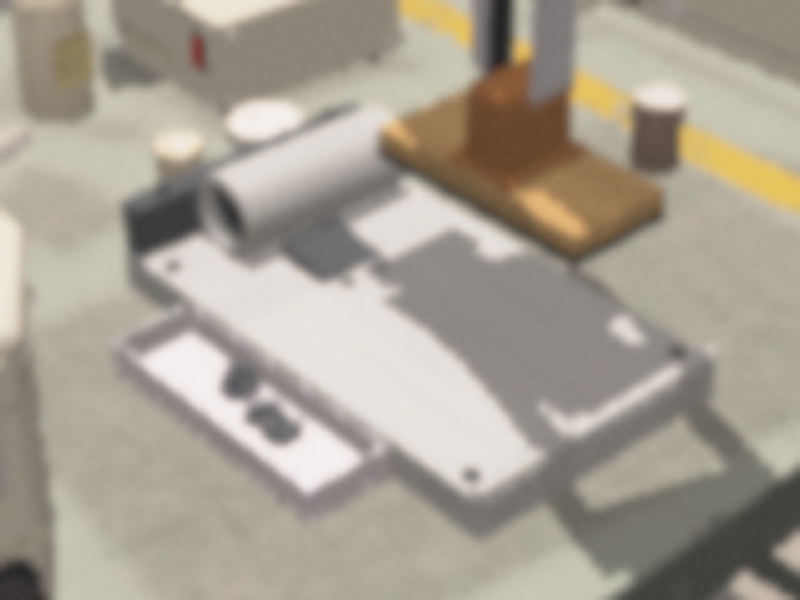

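The roller lies at the stop (wrist view, centre about (442,205)), parallel to the bar at sight. The plate is clear. I'll measure the roller's position and angle.

Run:
```python
from h import *
import pickle
s=pickle.load(open("s12.pkl","rb"));im=cv2.imread("pics/wrist12.png")
cv2.imwrite("pics/z12.png",cv2.resize(im[90:290,350:520],None,fx=3,fy=3,interpolation=cv2.INTER_CUBIC))
```

```text
(no output)
```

View pics/z12.png

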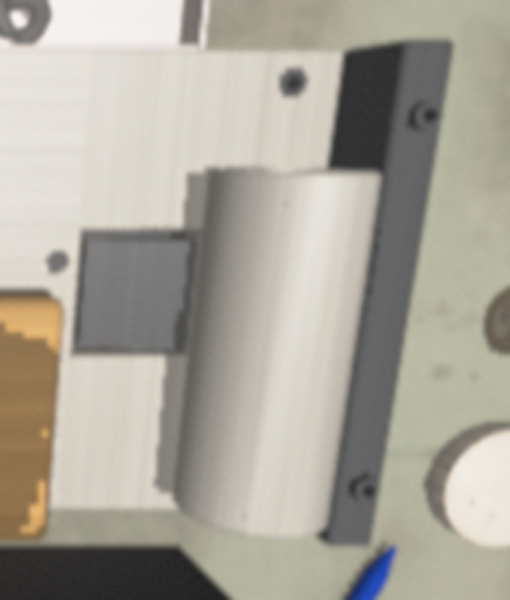

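Run:
```python
from h import *
import pickle
s=pickle.load(open("s12.pkl","rb"))
c=robot.calibration("wrist");K=np.array(c["camera_matrix"]);T=np.eye(4);T[:3,:3]=R.from_quat(s["tool_rot"]).as_matrix();T[:3,3]=s["eef_pos"];W=T@np.array(c["T_tool_cam"])
px=lambda p:(350+p[0]/3-.33,90+p[1]/3-.33)
def plane(p,q,sgn):
    d=[W[:3,:3]@np.linalg.inv(K)@np.array([*px(x),1]) for x in(p,q)];n=np.cross(*d);n/=np.linalg.norm(n);n*=np.sign(n[0])*sgn;return n,n@W[:3,3]+.025
n1,k1=plane((207,170),(177,495),1);n2,k2=plane((382,172),(330,525),-1)
u=np.cross(n1,n2);u/=np.linalg.norm(u);u*=np.sign(u[1])
p=np.linalg.solve([n1,n2,[0,1,0]],[k1,k2,-.095])
O=np.array([.566,-.0855]);a=-.012;Rr=np.array([[np.cos(a),np.sin(a)],[-np.sin(a),np.cos(a)]])
print("axis dir",u.round(4),"yaw",np.arctan2(-u[0],u[1]),"pt",p.round(4),"rest",Rr@(p[:2]-O))
f=lambda q,z:(Rr@(ray("wrist",px(q),z,s)[:2]-O)).round(4)
print("stop front top",f((405,43),.059),f((333,540),.059))
print("roller left end",f((290,168),.072),"right end",f((262,535),.06), "catch",f((85,230),.025),f((75,352),.025),f((192,237),.033),f((185,352),.033))
```

```text
axis dir [-0.0318  0.9979  0.0563] yaw 0.03181725578581806 pt [ 0.6572 -0.095   0.0486] rest [ 0.0912899  -0.00840515]
stop front top [0.1149 0.0842] [ 0.1167 -0.0815]
roller left end [0.0773 0.0468] right end [ 0.0909 -0.0792] catch [0.032  0.0236] [ 0.032  -0.0215] [0.0673 0.022 ] [ 0.0693 -0.0196]
```

Run:
```python
from h import *
import pickle
s=pickle.load(open("s12.pkl","rb"));im=cv2.imread("pics/wrist12.png")
g=cv2.cvtColor(cv2.GaussianBlur(im,(3,3),0),cv2.COLOR_BGR2GRAY).astype(int)
for v in range(150,262,10): 
    print(v,g[v,405:490:1][::3])
O=np.array([.566,-.0855]);a=-.012;Rr=np.array([[np.cos(a),np.sin(a)],[-np.sin(a),np.cos(a)]])
c=robot.calibration("wrist");K=np.array(c["camera_matrix"]);T=np.eye(4);T[:3,:3]=R.from_quat(s["tool_rot"]).as_matrix();T[:3,3]=s["eef_pos"];W=T@np.array(c["T_tool_cam"])
print("cam",W[:3,3])
px=lambda p:(350+p[0]/3-.33,90+p[1]/3-.33)
def axis(p,q,sgn):
    d=[W[:3,:3]@np.linalg.inv(K)@np.array([*px(x),1]) for x in(p,q)];n=np.cross(*d);n/=np.linalg.norm(n);n*=np.sign(n[0])*sgn;k=n@W[:3,3]+.025
    r=[]
    for y in(-.05,-.14): x=(k-n[2]*.05-n[1]*y)/n[0];r.append(Rr@(np.array([x,y])-O))
    print(np.round(r,4),"skew",(r[1][0]-r[0][0])/.09)
axis((207,170),(177,495),1);axis((382,172),(330,525),-1)
# side view: right edge/left edge of roller
```

```text
150 [216 214 196 134 133 102 105 124 140 150 161 170 180 192 198 209 217 225
 225 221 213 206 196 186 112  98 101 102 100]
160 [214 215 166 133 124  98 113 131 145 156 164 176 187 194 204 215 223 227
 225 218 212 201 195 158  93 101 101 100  99]
170 [109 104 102  89 100 102 121 137 150 160 169 181 191 199 210 218 226 224
 221 213 207 197 185 109  98 102 101  99 117]
180 [123 122 110  91  97 109 129 142 155 164 175 185 193 203 215 222 223 222
 214 209 200 193 153  86 101 102 100 100 162]
190 [120 119  94  98 100 118 134 147 159 168 181 189 196 209 218 222 220 217
 209 205 195 182 107  99 102 101  99 128 178]
200 [117  91  82  98 107 125 140 152 163 174 185 191 202 215 221 218 217 211
 208 198 191 148  93 101 101 100 104 172 183]
210 [160 130 125 100 115 133 146 158 168 180 188 194 209 217 218 215 213 207
 204 192 177 101  99 102 100  99 137 184 184]
220 [138 132 113 105 124 139 151 162 174 185 190 201 214 217 214 213 208 207
 198 187 143  94 102 101  99 107 177 183 182]
230 [129 130 103 113 132 145 157 169 181 188 193 210 215 214 211 209 207 202
 192 174 101 100 102 100 100 148 181 181 181]
240 [130 122 104 122 139 151 162 175 185 191 201 214 214 211 209 207 206 197
 186 137  94 101 101 100 110 171 174 175 174]
250 [130 110 112 131 147 157 170 181 189 195 210 212 211 207 208 207 203 192
 171  98  94  69  81  92 156 176 176 178 175]
260 [167 158 131 138 153 164 178 187 195 200 211 211 208 208 208 206 199 185
 135  95 101 101 100 122 176 175 174 176 176]
cam [ 0.48769614 -0.02998524  0.35769433]
[[ 0.0899  0.0366]
 [ 0.0915 -0.0534]] skew 0.01799852245312005
[[ 0.0901  0.0366]
 [ 0.0907 -0.0534]] skew 0.007429596271477101
```

Each of the two edges gives roller centre x = +90.5 mm and a skew of 0.02 rad or less; y is about -14 mm. That is home. Now I'll return the block.

servo_tool(commands=[-10, -2, 0, 0, 0, -0.02, -35, -6, 0, 0, 0, -0.06, -65, -12, 0, 0, 0, -0.1, -95, -17, 0, 0, 0, -0.15, -125, -23, 0, 0, 0, -0.2, -155, -28, 0, 0, 0, -0.25, -185, -34, 0, 0, 0, -0.29, -212, -39, 0, 0, 0, -0.33, -235, -43, 0, 0, 0, -0.35, -245, -44, 0, 0, 0, -0.355])

```text
t: 30.25
eef_pos: [0.4375, -0.3442, 0.144]
tool_rot: [0.577, 0.817, -0.0, -0.0]
ft_force: [0.2, 0.3, -2.7]
width: 0.289
```

servo_tool(commands=[0, 0, 10, 0, 0, 0, 0, 0, 30, 0, 0, 0, 0, 0, 52, 0, 0, 0, 0, 0, 74, 0, 0, 0, 0, 0, 93, 0, 0, 0, 0, 0, 105, 0, 0, 0, 0, 0, 112, 0, 0, 0, 0, 0, 115, 0, 0, 0, 0, 0, 115, 0, 0, 0, 0, 0, 115, 0, 0, 0])

```text
t: 31.25
eef_pos: [0.4386, -0.3427, 0.0307]
tool_rot: [0.576, 0.817, -0.0, 0.001]
ft_force: [-0.2, -0.2, -1.8]
width: 0.29
```

Run:
```python
from h import *
delta((.4385,-.342,.0223),1.914)
print(robot.state()["ft_force"])
```

```text
t 31.25 delta mm [0.7 0.1 8.4] rot [ 0.0009  0.0018 -0.0002] yaw now 1.9138
[-0.23321117 -0.16902076 -1.7816321 ]
```

servo_tool(commands=[0, 0, 2, 0, 0, 0, 0, 0, 4, 0, 0, 0, 0, 0, 6, 0, 0, 0, 0, 0, 7, 0, 0, 0, 0, 0, 7.5, 0, 0, 0, 0, 0, 8, 0, 0, 0, 0, 0, 8, 0, 0, 0, 0, 0, 8, 0, 0, 0, 0, 0, 8, 0, 0, 0, 0, 0, 8, 0, 0, 0])

```text
t: 32.25
eef_pos: [0.4379, -0.3424, 0.0223]
tool_rot: [0.576, 0.817, -0.0, 0.0]
ft_force: [-3.0, 1.3, 5.2]
width: 0.292
```

servo_tool(commands=[0, 0, -0.5, 0, 0, 0, 0, 0, -0.5, 0, 0, 0, 0, 0, -0.5, 0, 0, 0, 0, 0, -0.5, 0, 0, 0, 0, 0, -0.5, 0, 0, 0, 0, 0, -0.5, 0, 0, 0, 0, 0, -0.5, 0, 0, 0, 0, 0, -0.5, 0, 0, 0, 0, 0, -0.5, 0, 0, 0, 0, 0, -0.5, 0, 0, 0], claw=0)

```text
t: 33.25
eef_pos: [0.438, -0.3423, 0.0221]
tool_rot: [0.576, 0.817, -0.0, 0.0]
ft_force: [0.1, -0.6, -0.6]
width: 0.996
```

servo_tool(commands=[0, 0, -5, 0, 0, 0, 0, 0, -15, 0, 0, 0, 0, 0, -30, 0, 0, 0, 0, 0, -50, 0, 0, 0, 0, 0, -75, 0, 0, 0, 0, 0, -100, 0, 0, 0, 0, 0, -115, 0, 0, 0, 0, 0, -120, 0, 0, 0, 0, 0, -120, 0, 0, 0, 0, 0, -120, 0, 0, 0])

```text
t: 34.25
eef_pos: [0.4374, -0.3417, 0.1409]
tool_rot: [0.576, 0.817, 0.0, -0.001]
ft_force: [0.7, 0.2, -0.2]
width: 0.999
```

Run:
```python
from h import *
import pickle
s=robot.state();print(s["eef_pos"],s["ft_force"],s["width"])
im=robot.capture("wrist");pickle.dump(s,open("s13.pkl","wb"));cv2.imwrite("pics/wrist13.png",im)
a=cv2.resize(robot.capture("scene")[165:285,200:360],None,fx=4,fy=4,interpolation=cv2.INTER_CUBIC)
b=cv2.resize(robot.capture("side")[180:280,230:350],None,fx=5,fy=5,interpolation=cv2.INTER_CUBIC)
cv2.imwrite("pics/scene13.png",a);cv2.imwrite("pics/side13.png",b)
```

```text
[ 0.43744612 -0.34173681  0.14089944] [ 0.6735058   0.24114288 -0.20038582] 0.9991168386662895
```

View pics/wrist13.png

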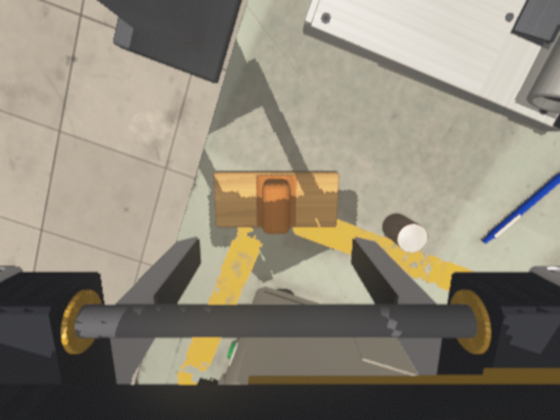

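View pics/scene13.png

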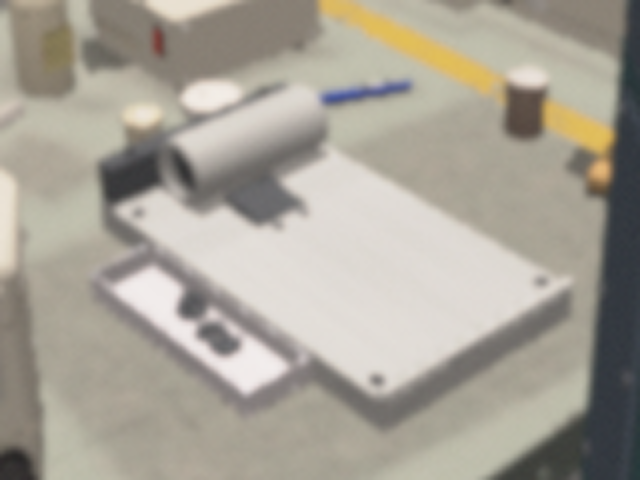

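View pics/side13.png

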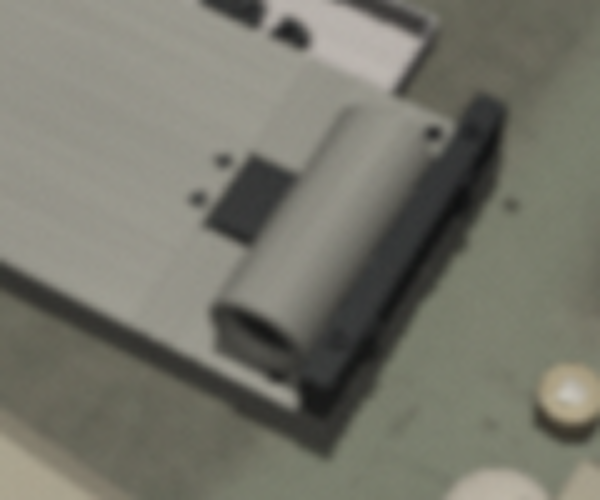

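The block stands sole down where it lay, at (276,200) in the wrist view and released. The roller is at the stop, the chips are in the tray and the bystanders are unmoved.

```bash
python3 -c "
from station import robot
print(robot.sign_off())"
```

```text
the job is handed in; nothing more can be done
None
```

I finished the job and handed it in at about 34 s of the 70 s allowed; the sign-off gave no verdict.

**What I did**
- I swept all five chips into the tray with the block's end, in two passes.
- I rolled the roller home under the sole in two strokes with about 7 to 13 N of press, and drove it on against the stop until the sole slipped.
- I put the block back down on its sole within a few mm of where it lay and let go of it.

**What the last checks showed**
- **Roller:** its centre is at x ≈ +90.5 mm, y ≈ -14 mm, with a skew of about 0.01 to 0.02 rad. A looser two-edge fit disagreed, giving about 0.04 rad. I put that down to noise, because it also showed the axis tilted out of level.
- **Chips:** they lie in two small heaps in the tray, which I read as three and two, some on top of others. I judged their heights by eye and did not measure them. I saw no chip left on the plate.
- **Catch:** I judged it sprung up from the roller's position and from how the tongue looks. I had no direct reading of its angle.
- **Bystanders:** the bar end and the reference block look unmoved. The loupe was not in the last close-up pictures, but no move went near it.

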